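Unload flanges through the cabinet ports and stack them head to tail

ROBOT

A 7-joint arm with a two-finger parallel gripper is mounted at the origin on a cart in front of the work surface, level with it; the furniture and walls round the work are solid. World frame = base frame: x ahead of the robot, y to its left, z up, the work surface at z = 0. Lengths are in mm, angles in rad, forces in N, time in s.
With the tool pointing down it reaches from about 375 to 925 mm from the base axis. Payload 3.1 kg.
Tool frame: the origin (TCP) lies between the finger pads; the fingertips stand 19 mm ahead of it and the grasp point (between the pads) is the TCP; z points along the fingers, y is the direction in which the jaws open and shut (so a half turn about z gives the same grasp; the last joint's range is limited). The gripper opens to 85 mm and grips with 20 to 120 N. Pads are 22 mm wide; open, the fingers measure 114 mm over their backs; the gripper's body (76 mm by 85 mm) begins 54 mm behind the grasp point. The pads swing forward as they close: fully open they stand 13 mm farther back than shut.
Start: joints at [1.158, 0.383, 0.044, 1.598, -0.018, 1.161, -0.05], TCP at [201.276, -618.054, 250.269] pointing down, gripper open.
Joint ranges: [-2.61, 2.61], [-0.41, 2.15], [-1.48, 1.57], [0, 2.5], [-1.57, 4.71], [0.05, 1.97], [-2.85, 2.85]. Speed limits (rad/s): [2.79, 2.79, 3.14, 3.14, 3.14, 3.14, 3.14].

INTERFACE

Orientations are given as a unit quaternion [w, x, y, z].
In Python, from rig import monitor, get_image, bot gives the robot as it stands.
- The arm moves only by the shell command python3 -m creep 'ROWS' [OPENING] [FORCE]. ROWS is JSON, a list that holds one entry, the list of rows, each a list of 4 numbers: the shift along the tool's x, y, z in cm, then the turn about the tool's z in rad. In form: [[[tx, ty, tz, roll], ...]]. A call has 1 to 5 rows; each row shifts and turns the commanded pose from where the row before left it, along the tool's axes as they then stand; what a row does not reach is not made up. A row lasts 1/12 s, in which the tool goes at most 41.7 mm and 7.16 degrees, less where a joint would pass 70% of its speed; a pose out of reach is approached as far as the arm can. A call with a gripper value outside its range is refused whole. OPENING is the opening, from 0 (shut) to 1 (fully open), set as the call begins (- or left out, the last holds). The fingers move at their own pace and stop on an object; FORCE is the grip in N (left out, the last holds). Time passes only in rows, so rows that do not move let the fingers close. It gives the time, the measured TCP pose, the force and the opening at its end, in the units of the state.
- monitor.get_obs(): the state, without advancing time (a new reading comes with each control period).
- get_image(name): name is "scene" or "top"; returns a dict with "image" (480x640x3 uint8, blue, green, red), "vfov" (degrees; the focal length in pixels is half the picture's height over the tangent of half this angle, whatever the lens; pixels are square), "cx", "cy" (the principal point, pixels), "xyz" and "attitude" of the camera in the world. Camera axes: x right, y up, looking along -z (the intrinsics and any distortion apply to the point x, -y, -z); pixel columns grow to the right and rows downward; lengths in mm; the calibration is good to about 2 mm. A picture is of the moment at which its call begins. There is no depth.
- bot.finish_job(): hands the job in, once; it reports no verdict.
The state is a dict: "time_s": time; "joint_positions": joint angles; "joint_vel": joint speeds; "joint_efforts": joint torques, N m; "ee_pos": TCP position; "tcp_rot": TCP orientation; "ft_force": force on the tool from outside, world axes, zero at the start; "torque": the same for the moment, N m; "width": finger opening in mm.
Only numpy, scipy, OpenCV 4.12 (cv2) and the standard library are available. Lean on these libraries where they do the work, as an engineer would, in place of code of your own. Each camera call takes 0.05 s, during which the arm holds its last target.

TASK

Unload the dust cabinet: swing its clear cover up and gently back onto its stop, take the white cap off the blue packing plate and lay it on the bench well clear of the plate, then lift every flange out through its round port and stack all of them, together with the two crown-down flanges standing on the bench, in one straight column centred on the plate's ring mark, alternately crown up and crown down (either way may be at the bottom; turn none over). Finally lower the cover gently until it is fully shut; leave the other things on the bench where they are.

Things in the scene. Friction and masses are not known exactly. Their poses are not given: they have to be found in the camera images.
- cabinet: The fixed grey sheet-metal cabinet, 160 mm deep (x), 380 mm wide (y); its flat roof, 120 mm above the bench, is 4 mm thick and has three round ports. Origin at the centre of its underside; x points away from its windowed front to the rear edge, where the cover is hinged, y to its left, z up.
- port0 (a point): Centre of the left round port, 112 mm in diameter, at the level of the roof's top, 120 mm above the bench. Straight below it stands a round pedestal, 40 mm across, whose top is 75 mm above the bench (45 mm below the roof's top).
- port1 (a point): Centre of the middle round port, 112 mm in diameter, at the level of the roof's top, 120 mm above the bench. Straight below it stands a round pedestal, 40 mm across, whose top is 75 mm above the bench (45 mm below the roof's top).
- port2 (a point): Centre of the right round port, 112 mm in diameter, at the level of the roof's top, 120 mm above the bench. Straight below it stands a round pedestal, 40 mm across, whose top is 75 mm above the bench (45 mm below the roof's top).
- cover (a joint): Angle of the clear cover over the roof, rad: 0 = shut, flat; grows as its front edge rises; 1.85 = open, leaning back on its stop, held by its own weight (let go below 1.5 it falls shut, above 1.6 it falls open). Clear panel, 158 mm from hinge to front edge, 376 mm wide, 0.45 kg, free, lightly damped hinge.
- cover_hinge (a point): Middle of the cover's hinge axis (parallel to the cabinet's y), at the rear upper edge of the cabinet: 80 mm behind its origin, 127 mm above the bench.
- cover_handle (a point): Middle of the cover's black handle bar, a 10 mm round bar, 110 mm long, parallel to the hinge axis; it stands 40 mm out beyond the cover's front edge, 198 mm from the hinge axis, in the cover's own plane (level with the hinge when shut). It can be pinched across and turns freely between the fingers.
- packing_plate: The fixed blue packing plate, 90x90 mm, 8 mm thick; origin at the centre of its underside.
- cap_centre (a point): Centre (half-way up) of a round white plastic cap, 45 mm across, 13 mm high, 30 g, that has been left lying flat on the packing plate. z up.
- lid_0: The same white plastic cap; origin at the centre of its underside.
- plate_centre (a point): Centre of the white ring mark (60 mm across) on top of the packing plate, 8 mm above the bench.
- up0_centre (a point): Centre (half-way up, on the axis) of a crown-up flange that stands on the pedestal under port0; may be absent (None). Aluminium, shaped like a hat, solid, 28 mm high, 0.11 kg: round brim 56 mm across and 7 mm thick at the bottom, on it the round crown, 34 mm across and 21 mm high. z up.
- up1_centre (a point): Centre (half-way up, on the axis) of a crown-up flange that stands on the pedestal under port1; may be absent (None). Aluminium, shaped like a hat, solid, 28 mm high, 0.11 kg: round brim 56 mm across and 7 mm thick at the bottom, on it the round crown, 34 mm across and 21 mm high. z up.
- up2_centre (a point): Centre (half-way up, on the axis) of a crown-up flange that stands on the pedestal under port2; may be absent (None). Aluminium, shaped like a hat, solid, 28 mm high, 0.11 kg: round brim 56 mm across and 7 mm thick at the bottom, on it the round crown, 34 mm across and 21 mm high. z up.
- down0_centre (a point): Centre (half-way up, on the axis) of the same kind of flange, already turned over and standing crown down on the bench left of the middle: crown (34 mm across, 21 mm high) at the bottom, brim (56 mm across, 7 mm thick) on top, 28 mm high in all. z up.
- down1_centre (a point): Centre (half-way up, on the axis) of the same kind of flange, already turned over and standing crown down on the bench to the right: crown (34 mm across, 21 mm high) at the bottom, brim (56 mm across, 7 mm thick) on top, 28 mm high in all. z up.
- label_roll: Bystander: a white roll of labels, 68 mm across, 40 mm high. To be left alone.
- tape_measure: Bystander: a yellow tape measure, 35x81x65 mm. To be left alone.
- marker_0: Bystander: a grey marker pen with a black cap, 126 mm long, lying. To be left alone.
- up0: The flange up0 itself; origin at the centre of its underside (14 mm below its centre).
- up1: The flange up1 itself; origin at the centre of its underside (14 mm below its centre).
- up2: The flange up2 itself; origin at the centre of its underside (14 mm below its centre).
- down0: The flange down0 itself; origin at the centre of its underside (14 mm below its centre).
- down1: The flange down1 itself; origin at the centre of its underside (14 mm below its centre).
Not all that is in view belongs to the job. What is shaped like the down1 but green, red or turquoise is not meant.

How it is judged (in metres and radians):
On the way, in this order (a step that is already met when the one before it is completed fails the run):
1. the cover is open, back on its stop (value of joint cover above 1.75 rad), for 0.2 s.
2. all the flanges stand in one column on the ring mark, alternately crown up and crown down, and the cap lies clear of the plate (horizontal distance between each of up0_centre, up1_centre, up2_centre, down0_centre, down1_centre and plate_centre below 0.018 m and angle between each of up0_centre, up1_centre, up2_centre, down0_centre, down1_centre's own z axis and vertical below 0.1 rad and height (world z) of each of up0_centre, up1_centre, up2_centre, down0_centre, down1_centre below 0.15 m and linear speed of each of up0, up1, up2, down0, down1, lid_0 below 0.02 m/s and horizontal distance between cap_centre and plate_centre above 0.09 m and height (world z) of cap_centre below 0.02 m and (z of up0_centre in the frame of up1_centre above 0.045 m or z of up0_centre in the frame of up1_centre below -0.045 m) and (z of up0_centre in the frame of up2_centre above 0.045 m or z of up0_centre in the frame of up2_centre below -0.045 m) and (z of up1_centre in the frame of up2_centre above 0.045 m or z of up1_centre in the frame of up2_centre below -0.045 m) and (z of down0_centre in the frame of down1_centre above 0.045 m or z of down0_centre in the frame of down1_centre below -0.045 m)), for 0.2 s.
At the end, for the whole second after the job is handed in: Cover shut (within 0.04 rad); every present flange upright (0.1 rad) and still in one column, axis within 18 mm of the ring mark's centre, no two of the same way up next to each other; the white cap at rest on the bench, over 90 mm from the ring mark's centre and under 20 mm high (all of step 2 and value of joint cover below 0.04 rad); the robot touches nothing.
It fails at once if the cover is let fall or slammed onto either stop (faster than 1.5 rad/s in the last 0.25 rad) ((velocity of joint cover below -1.5 rad/s and value of joint cover below 0.25 rad) or (velocity of joint cover above 1.5 rad/s and value of joint cover above 1.6 rad)).
It fails at once if a bystander is moved more than 30 mm (distance of any of label_roll, tape_measure, marker_0 from where it was at the start of the episode above 0.03 m).
Of up0, up1, up2 only 1 to 3 are there at a start; the rules pass over those that are not, and their reading is None.
At some moment in a run one of lid_0 may be knocked a few centimetres aside while the robot is not near it.
It also fails if it takes over 210 s, if anything falls off the work surface, if the arm or the gripper's body presses on something with over 40 N, if the wrist force passes 120 N, or if a joint passes its speed limit or range.

## Working session

There is one attempt and no reset: what is moved stays moved. The work goes in short steps, Python scripts to look and compute and a shell command to move; the robot and the scene stay as the last step left them, time stands still between calls to the robot, and variables do not carry over. Pictures are saved under pics/ and viewed, and the job is handed in when it is done.

```bash
ls; mkdir -p pics; python3 - <<'E'
from rig import monitor,get_image
import cv2
print(monitor.get_obs())
for n in("scene","top"):
    d=get_image(n); cv2.imwrite(f"pics/{n}0.png",d["image"]); print(n,{k:v for k,v in d.items() if k!="image"})
E
```

```text
pics
{'time_s': 0.0, 'joint_positions': array([ 1.1582006 ,  0.38386286,  0.04382384,  1.59961205, -0.017894  ,
        1.1611599 , -0.04993592]), 'joint_vel': array([-2.81386990e-05, -4.64113421e-05, -1.51441292e-04,  6.81083215e-05,
        2.35403021e-05,  1.15932923e-03,  1.56761579e-03]), 'joint_efforts': array([-5.85436537e-04, -4.33457601e+01,  1.02438424e+00, -2.49508810e+01,
        1.05361885e-02,  1.14198794e-02,  3.70385195e-06]), 'ee_pos': array([ 200.97605095, -617.20204629,  248.85127634]), 'tcp_rot': array([-1.29516604e-03,  9.87633331e-01,  1.56775790e-01, -2.79257998e-04]), 'ft_force': array([-0.11889961, -0.90292678, -0.27756869]), 'torque': array([-0.01195116, -0.0245425 ,  0.05129433]), 'width': 85.58602911210401}
scene {'vfov': 44.90919009333607, 'cx': 317.093343637951, 'cy': 247.52399117354548, 'xyz': array([-146.04088323,  964.30061801, 1561.27171132]), 'attitude': array([-0.25460504, -0.10238667,  0.33166253,  0.90260357])}
top {'vfov': 50.2554791027117, 'cx': 316.62129634642224, 'cy': 237.08547459345098, 'xyz': array([ 427.87957506,  -67.19396455, 1477.73554887]), 'attitude': array([ 0.71529855,  0.03115713, -0.03357748, -0.69731612])}
```

View pics/scene0.png

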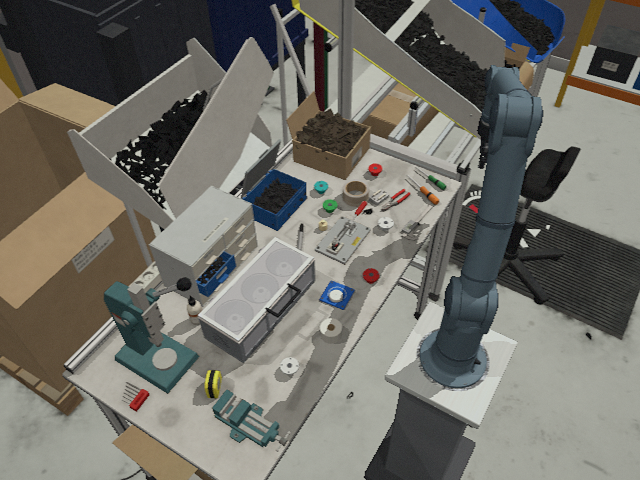

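View pics/top0.png

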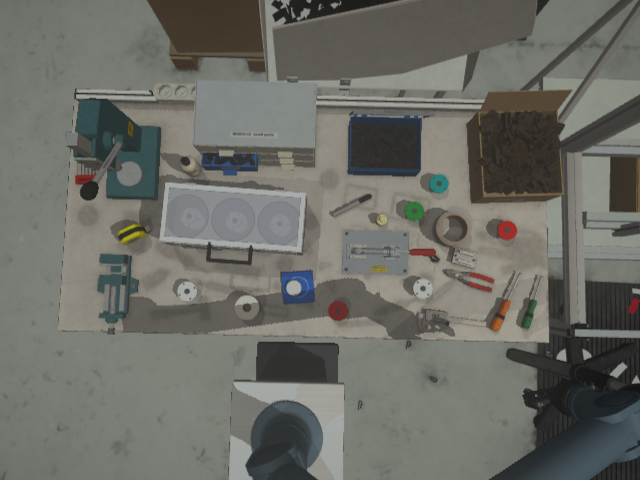

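The scene and top views show the cabinet at top (165–305, 185–250), its handle at about (230,255), the plate and cap at (295,287), and white flange candidates at (187,291) and (422,288). I'll enlarge these.

```bash
cat > h.py <<'E'
import numpy as np, cv2
from rig import monitor,get_image
from scipy.spatial.transform import Rotation as R
def shot(n,save=None):
    d=get_image(n)
    if save: cv2.imwrite("pics/"+save,d["image"])
    return d
def cam(d):
    q=d["attitude"]; Rm=R.from_quat([q[1],q[2],q[3],q[0]]).as_matrix()
    f=240/np.tan(np.radians(d["vfov"]/2)); return Rm,f
def ray(d,u,v):
    Rm,f=cam(d); r=Rm@np.array([(u-d["cx"])/f,-(v-d["cy"])/f,-1]); return np.array(d["xyz"]),r/np.linalg.norm(r)
def onz(d,u,v,z):
    o,r=ray(d,u,v); return o+r*(z-o[2])/r[2]
def proj(d,p):
    Rm,f=cam(d); c=Rm.T@(np.array(p)-d["xyz"]); return np.array([d["cx"]+f*c[0]/-c[2], d["cy"]-f*c[1]/-c[2]])
def tri(d1,a,d2,b):
    o1,r1=ray(d1,*a);o2,r2=ray(d2,*b)
    t=np.linalg.lstsq(np.array([r1,-r2]).T,o2-o1,rcond=None)[0]
    p,q=o1+t[0]*r1,o2+t[1]*r2
    return (p+q)/2,np.linalg.norm(p-q)
def crop(d,u0,v0,w,h,s,name):
    cv2.imwrite("pics/"+name,cv2.resize(d["image"][v0:v0+h,u0:u0+w],None,fx=s,fy=s,interpolation=cv2.INTER_CUBIC))
E
python3 - <<'E'
from h import *
t=shot("top");s=shot("scene")
crop(t,150,170,200,150,4,"tc1.png")
crop(t,320,170,200,150,4,"tc2.png")
crop(s,190,230,200,150,4,"sc1.png")
E
```

```text
(no output)
```

View pics/tc1.png

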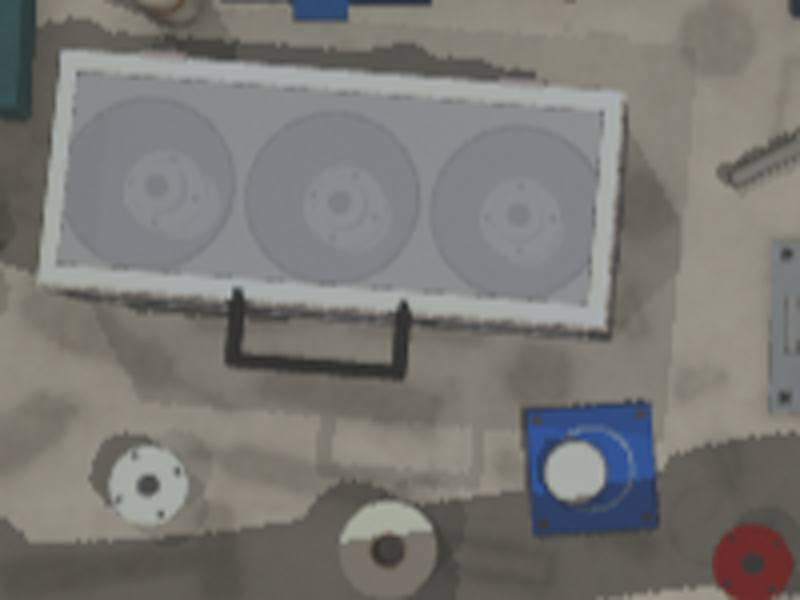

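View pics/tc2.png

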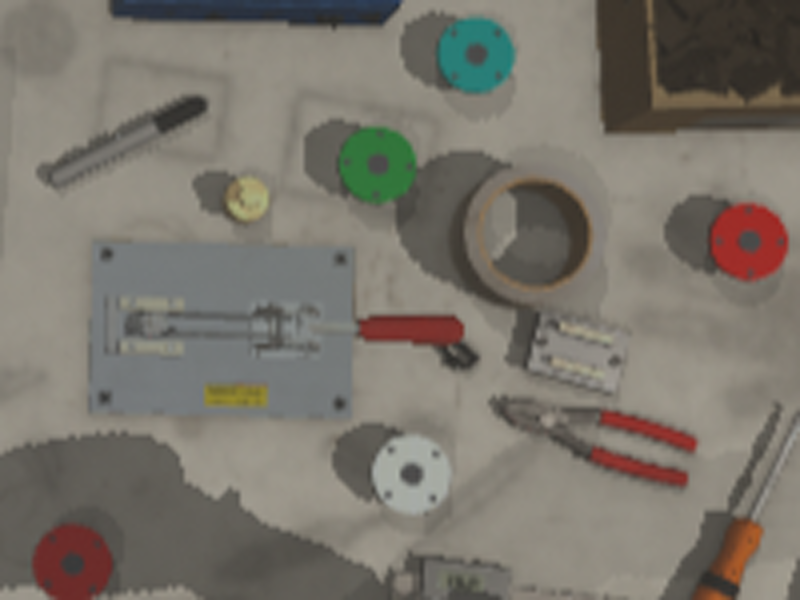

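View pics/sc1.png

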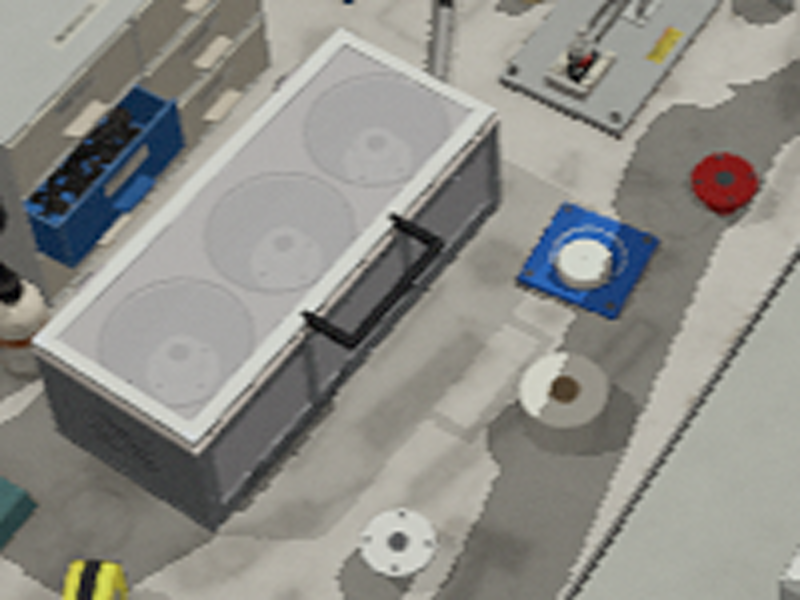

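```bash
python3 - <<'E'
from h import *
np.set_printoptions(precision=1,suppress=True)
t=shot("top");s=shot("scene")
def blob(d,box,f):
    u0,v0,w,h=box; im=d["image"][v0:v0+h,u0:u0+w]
    hsv=cv2.cvtColor(im,cv2.COLOR_BGR2HSV); m=f(hsv,im).astype(np.uint8)
    n,l,st,c=cv2.connectedComponentsWithStats(m); i=1+np.argmax(st[1:,4])
    pts=np.argwhere(l==i)[:,::-1]; hull=cv2.convexHull(pts.astype(np.int32)); 
    (c0,ax,_)=cv2.fitEllipse(hull)
    return np.array(c0)+[u0,v0],ax,st[i,4], hull[:,0]+[u0,v0]
white=lambda th:(lambda h,im:(h[...,2]>th)&(h[...,1]<35))
blue=lambda h,im:(h[...,0]>100)&(h[...,0]<130)&(h[...,1]>130)
for nm,bt,bs,f,z in[("down0",(168,275,40,35),(272,350,35,32),white(190),28),("down1",(408,275,32,28),(372,212,30,24),white(185),28),
  ("cap",(280,275,28,26),(322,285,30,24),white(175),21)]:
    a=blob(t,bt,f);b=blob(s,bs,f)
    print(nm,a[0],a[1],a[2],b[0],b[1],b[2],"tri",tri(t,a[0],s,b[0]),"onz",onz(t,*a[0],z),onz(s,*b[0],z))
for n,d,b in(("t",t,(270,262,60,50)),("s",s,(310,270,60,50))):
    a=blob(d,b,blue); r=cv2.minAreaRect(a[3].astype(np.float32)); print("plate",n,[onz(d,*p,8) for p in cv2.boxPoints(r)],onz(d,*r[0],8), a[2])
    q=cv2.approxPolyDP(a[3].astype(np.int32).reshape(-1,1,2),4,True)[:,0];print(q.tolist(),np.array([onz(d,*p,8) for p in q]))
# cover corners from crop (outer frame) z~130 ; handle ends z 127
for u,v in[(61,50),(625,93),(608,329),(39,283)]:
    print("cov",onz(t,150+u/4,170+v/4,130))
for u,v in[(230,362),(403,374)]:
    print("handle",onz(t,150+u/4,170+v/4,127))
for u,v in[(157,186),(340,202),(518,214)]:
    print("up",onz(t,150+u/4,170+v/4,103))
for u,v in[(180,352),(284,243),(376,143)]:
    print("upS",onz(s,190+u/4,230+v/4,103))
for u,v in[(151,183),(332,198),(518,212)]:
    print("port",onz(t,150+u/4,170+v/4,120))
E
```

```text
Traceback (most recent call last):
ValueError: attempt to get argmax of an empty sequence
```

```bash
cat > m1.py <<'E'
from h import *
np.set_printoptions(precision=1,suppress=True)
def blob(d,box,f):
    u0,v0,w,h=box; im=d["image"][v0:v0+h,u0:u0+w]
    hsv=cv2.cvtColor(im,cv2.COLOR_BGR2HSV); m=f(hsv,im).astype(np.uint8)
    n,l,st,c=cv2.connectedComponentsWithStats(m)
    if n<2: return None
    i=1+np.argmax(st[1:,4])
    pts=np.argwhere(l==i)[:,::-1]; hull=cv2.convexHull(pts.astype(np.int32)); 
    (c0,ax,_)=cv2.fitEllipse(hull)
    return np.array(c0)+[u0,v0],ax,st[i,4], hull[:,0]+[u0,v0]
def white(h,im):
    g=im.min(2); th=cv2.threshold(g,0,255,cv2.THRESH_OTSU)[0]; return (g>0.5*th+0.5*np.percentile(g,97))
blue=lambda h,im:(h[...,0]>100)&(h[...,0]<130)&(h[...,1]>130)
E
python3 - <<'E'
from m1 import *
t=shot("top");s=shot("scene")
for nm,bt,bs,f,z in[("down0",(172,278,30,28),(276,353,27,25),white,28),("down1",(408,275,30,27),(374,213,25,20),white,28),
  ("cap",(284,276,22,23),(325,285,23,20),white,21)]:
    a=blob(t,bt,f);b=blob(s,bs,f)
    print(nm,a[0],a[1],a[2],b[0],b[1],b[2],"tri",tri(t,a[0],s,b[0]),"onz",onz(t,*a[0],z),onz(s,*b[0],z))
for n,d,b in(("t",t,(270,262,60,50)),("s",s,(310,270,60,50))):
    a=blob(d,b,blue); r=cv2.minAreaRect(a[3].astype(np.float32)); print("plate",n,onz(d,*r[0],8), a[2])
    q=cv2.approxPolyDP(a[3].astype(np.int32).reshape(-1,1,2),4,True)[:,0];print(q.tolist(),np.array([onz(d,*p,8) for p in q]))
for u,v in[(61,50),(625,93),(608,329),(39,283)]:
    print("cov",onz(t,150+u/4,170+v/4,130))
for u,v in[(230,362),(403,374)]:
    print("handle",onz(t,150+u/4,170+v/4,127))
for u,v in[(157,186),(340,202),(518,214)]:
    print("up",onz(t,150+u/4,170+v/4,103))
for u,v in[(180,352),(284,243),(376,143)]:
    print("upS",onz(s,190+u/4,230+v/4,103))
for u,v in[(151,183),(332,198),(518,212)]:
    print("port",onz(t,150+u/4,170+v/4,120))
for u,v in[(332,338),(437,245)]:
    print("handleS",onz(s,190+u/4,230+v/4,127))
E
```

```text
down0 [186.7 291. ] (18.240270614624023, 18.939512252807617) 221 [289.  364.9] (16.097423553466797, 18.563737869262695) 200 tri (array([399. , 291.8,  24.9]), np.float64(0.5817430586967269)) onz [399.3 291.2  28. ] [397.6 293.   28. ]
down1 [422.6 288.3] (18.798337936401367, 19.111133575439453) 233 [383.1 218.7] (14.780457496643066, 21.83206558227539) 183 tri (array([ 426.8, -367.7,   44.6]), np.float64(7.25523932404328)) onz [ 423.6 -373.1   28. ] [ 436.1 -380.1   28. ]
cap [293.3 287.4] (13.585334777832031, 14.670605659484863) 160 [335.7 294.6] (9.863751411437988, 13.355900764465332) 102 tri (array([416.1,  -8.2,  14. ]), np.float64(1.7921078866720908)) onz [416.9  -8.   21. ] [412.7  -4.2  21. ]
plate t [419.6 -19.4   8. ] 535
[[309, 300], [287, 302], [282, 273], [308, 271]] [[382.2 -53.3   8. ]
 [375.    9.2   8. ]
 [457.1  26.    8. ]
 [464.7 -48.3   8. ]]
plate s [415.5 -14.1   8. ] 376
[[353, 289], [343, 309], [320, 300], [330, 282]] [[380.2 -61.7   8. ]
 [368.2  24.7   8. ]
 [450.4  32.9   8. ]
 [460.4 -47.2   8. ]]
cov [687.5 337.1 130. ]
cov [668.3 -39.6 130. ]
cov [510.6 -32.7 130. ]
cov [531.4 343.4 130. ]
handle [482.6 215.9 127. ]
handle [477.6 101.6 127. ]
up [601.2 275.5 103. ]
up [593.5 151.5 103. ]
up [588.5  31.  103. ]
upS [597.7 278.4 103. ]
upS [589.7 155.1 103. ]
upS [584.1  35.1 103. ]
port [601.  275.4 120. ]
port [594.  154.2 120. ]
port [587.8  29.8 120. ]
handleS [496.3 221.2 127. ]
handleS [476.2 109.3 127. ]
```

```bash
python3 -m creep '[[[0,0,-1,-0.12],[0,0,-1,-0.12],[0,0,-1,-0.12],[0,0,-1,-0.12],[0,0,-1,-0.12]]]' 1 40;  python3 -m creep '[[[0,0,-1,-0.12],[0,0,-1,-0.12],[0,0,-1,-0.12],[0,0,-1,-0.12],[0,0,-1,-0.12]]]'
cat >> h.py <<'E'
def st():
    o=monitor.get_obs(); q=o["tcp_rot"]; M=R.from_quat([q[1],q[2],q[3],q[0]]).as_matrix(); return o,M
def to(x,y,z):
    o,M=st(); d=M.T@(np.array([x,y,z])-o["ee_pos"])/10
    print("t %.1f ee %s yaw %.2f F %s w %.1f"%(o["time_s"],np.round(o["ee_pos"],1),np.degrees(np.arctan2(M[1,0],M[0,0])),np.round(o["ft_force"],1),o["width"]),"-> cm",np.round(d,2))
E
python3 -c "
from h import *
to(450,-350,340);to(480.5,158.5,230)"
```

```text
time_s: 0.82
ee_pos: [201.2, -618.0, 300.7]
tcp_rot: [-0.0, 0.896, 0.444, -0.0]
ft_force: [0.6, 0.3, 0.2]
width: 85.4
time_s: 1.23
ee_pos: [201.2, -618.0, 350.8]
tcp_rot: [-0.0, 0.725, 0.689, -0.0]
ft_force: [0.1, -1.0, -0.4]
width: 85.3
t 1.2 ee [ 201.2 -618.   350.8] yaw 87.13 F [ 0.1 -1.  -0.4] w 85.3 -> cm [28.01 23.51  1.08]
t 1.2 ee [ 201.2 -618.   350.8] yaw 87.13 F [ 0.1 -1.  -0.4] w 85.3 -> cm [78.95 24.01 12.08]
```

```bash
python3 -m creep '[[[2.8,2.35,0,0],[2.8,2.35,0,0],[2.8,2.35,0,0],[2.8,2.35,0,0],[2.8,2.35,0,0]]]';  python3 -m creep '[[[2.8,2.35,0,0],[2.8,2.35,0,0],[2.8,2.35,0,0],[2.8,2.35,0,0],[2.8,2.35,0,0]]]'
python3 -c "
from h import *
to(480.5,158.5,230)"
```

```text
time_s: 1.65
ee_pos: [327.3, -483.5, 350.5]
tcp_rot: [0.0, 0.727, 0.687, -0.0]
ft_force: [0.3, -0.2, 0.4]
width: 85.3
time_s: 2.07
ee_pos: [452.4, -350.3, 350.6]
tcp_rot: [0.0, 0.727, 0.687, -0.0]
ft_force: [1.0, 0.0, -0.5]
width: 85.3
t 2.1 ee [ 452.4 -350.3  350.6] yaw 86.77 F [ 1.   0.  -0.5] w 85.3 -> cm [50.96 -0.06 12.03]
```

```bash
python3 -m creep '[[[3.9,0,0,0],[3.9,0,0,0],[3.9,0,0,0],[3.9,0,0,0],[3.9,0,0,0]]]';  python3 -m creep '[[[3.9,0,0,0],[3.9,0,0,0],[3.9,0,0,0],[3.9,0,0,0],[3.9,0,0,0]]]'; python3 -m creep '[[[4,0,3,0],[4,0,3,0],[3.9,0,3,0],[0,0,3,0],[0,0,0,0]]]' 0.5
python3 -c "
from h import *
to(480.5,158.5,127)
t=shot('top');s=shot('scene');crop(t,150,170,200,150,4,'tc3.png');crop(s,190,210,200,150,4,'sc3.png')"
```

```text
time_s: 2.48
ee_pos: [462.3, -155.1, 350.4]
tcp_rot: [0.0, 0.727, 0.687, -0.0]
ft_force: [0.4, -0.0, -0.5]
width: 85.4
time_s: 2.9
ee_pos: [473.1, 39.6, 350.7]
tcp_rot: [0.001, 0.727, 0.687, 0.0]
ft_force: [1.1, -0.4, -0.8]
width: 85.6
time_s: 3.32
ee_pos: [474.4, 138.7, 239.7]
tcp_rot: [-0.003, 0.724, 0.689, -0.004]
ft_force: [-1.2, -0.5, -1.2]
width: 42.8
t 3.3 ee [474.4 138.7 239.7] yaw 87.15 F [-1.2 -0.5 -1.2] w 42.8 -> cm [ 2.03  0.63 11.26]
```

View pics/tc3.png

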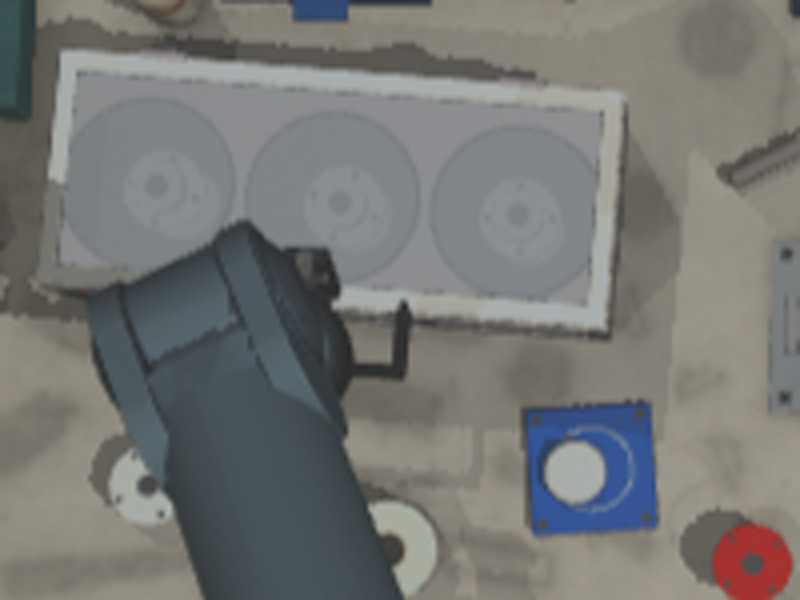

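View pics/sc3.png

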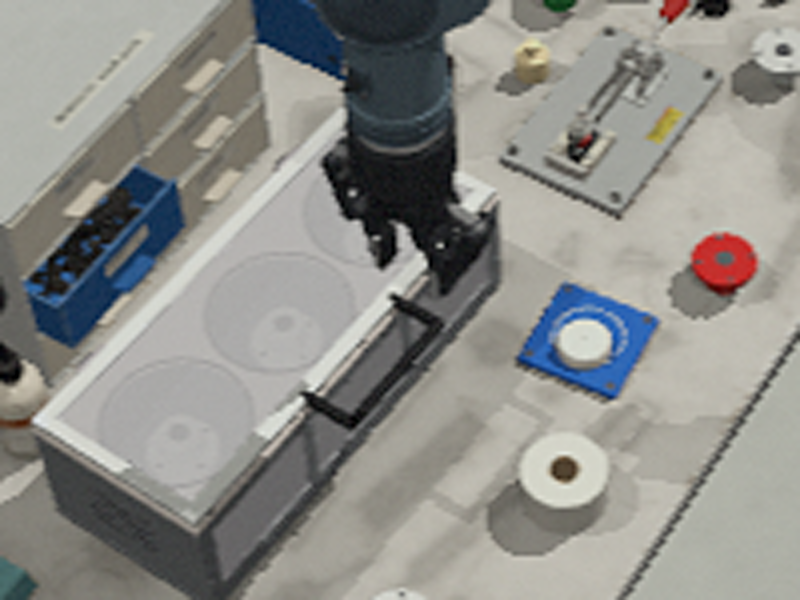

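```bash
python3 -m creep '[[[1,0.3,1,0],[1,0.3,1,0],[0,0,1,0],[0,0,0,0],[0,0,0,0]]]' 0.3
python3 -c "
from h import *
to(480.5,158.5,127)
s=shot('scene');crop(s,230,230,133,100,6,'sc4.png')"
```

```text
time_s: 3.83
ee_pos: [486.5, 155.5, 215.4]
tcp_rot: [0.0, 0.727, 0.686, -0.0]
ft_force: [-0.2, 0.4, -0.2]
width: 25.7
t 3.8 ee [486.5 155.5 215.4] yaw 86.68 F [-0.2  0.4 -0.2] w 25.7 -> cm [ 0.27 -0.62  8.84]
```

View pics/sc4.png

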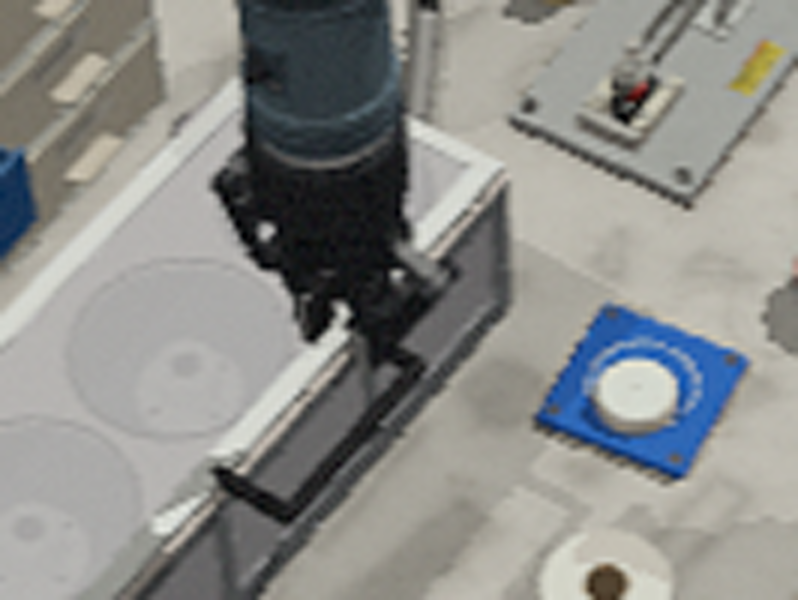

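```bash
python3 -m creep '[[[0.2,-0.5,1,0],[0,0,2,0],[0,0,2,0],[0,0,1,0],[0,0,0,0]]]'; python3 -c "
from h import *
to(481,158.5,127)
s=shot('scene');crop(s,230,230,133,100,6,'sc5.png')"
```

```text
time_s: 4.3
ee_pos: [479.0, 158.0, 152.5]
tcp_rot: [-0.001, 0.727, 0.687, -0.002]
ft_force: [-0.7, -0.2, -0.3]
width: 25.3
t 4.3 ee [479.  158.  152.5] yaw 86.78 F [-0.7 -0.2 -0.3] w 25.3 -> cm [0.07 0.21 2.54]
```

View pics/sc5.png

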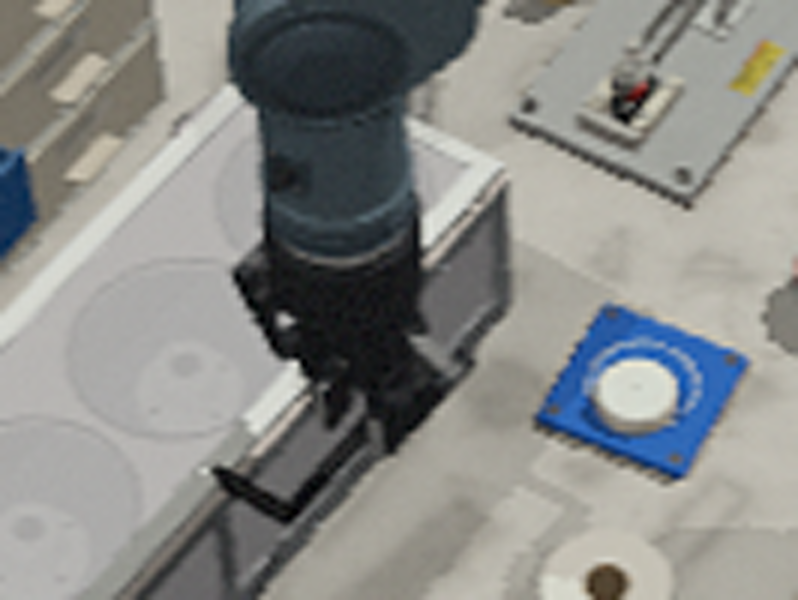

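Fingers straddle the bar at about (375,430) in the crop. I'll descend the remaining 25 mm and pinch.

```bash
python3 -m creep '[[[0,0.1,1,0],[0,0.1,1,0],[0,0,0.4,0],[0,0,0,0],[0,0,0,0]]]';python3 -m creep '[[[0,0,0,0],[0,0,0,0],[0,0,0,0],[0,0,0,0],[0,0,0,0]]]' 0 60; python3 -c "
from h import *
to(481,158.5,127)"
```

```text
time_s: 4.77
ee_pos: [483.0, 159.1, 130.6]
tcp_rot: [-0.0, 0.727, 0.687, -0.0]
ft_force: [-0.6, 0.4, -0.2]
width: 25.9
time_s: 5.18
ee_pos: [482.6, 159.3, 131.3]
tcp_rot: [-0.0, 0.727, 0.687, -0.0]
ft_force: [-3.9, -0.0, 5.8]
width: 7.4
t 5.2 ee [482.6 159.3 131.3] yaw 86.81 F [-3.9 -0.   5.8] w 7.4 -> cm [-0.09 -0.16  0.43]
```

```bash
python3 -m creep '[[[0,0,0,0],[0,0,0.3,0],[0,0,0.3,0],[0,0,0,0],[0,0,0,0]]]' 0.3; python3 -m creep '[[[0,0,0,0],[0,0,0,0],[0,0,0,0],[0,0,0,0],[0,0,0,0]]]' 0 60; python3 -c "
from h import *
to(481,158.5,127)
s=shot('scene');crop(s,230,230,133,100,6,'sc6.png')"
```

```text
time_s: 5.6
ee_pos: [483.2, 158.8, 124.4]
tcp_rot: [-0.0, 0.727, 0.687, -0.0]
ft_force: [0.0, -0.4, 0.5]
width: 25.6
time_s: 6.02
ee_pos: [482.6, 159.1, 124.9]
tcp_rot: [-0.0, 0.727, 0.687, -0.001]
ft_force: [-2.1, -0.1, 3.4]
width: 8.0
t 6.0 ee [482.6 159.1 124.9] yaw 86.80 F [-2.1 -0.1  3.4] w 8.0 -> cm [-0.07 -0.16 -0.21]
```

View pics/sc6.png

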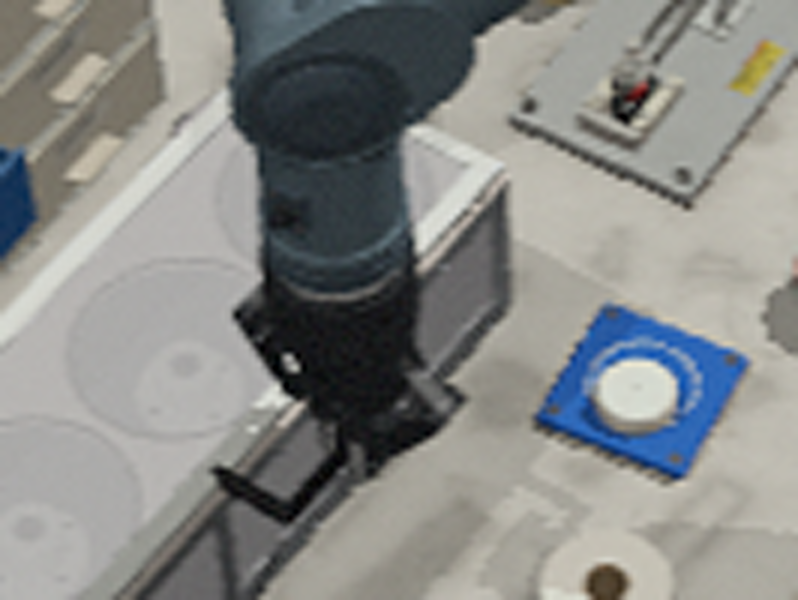

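```bash
python3 - <<'E'
import numpy as np
th=np.concatenate([np.arange(0,1.55,.1),[1.55,1.6,1.65,1.7,1.75,1.8,1.85]])
p=np.c_[-19.8*np.cos(th),-19.8*np.sin(th)]
for a,d in zip(th[1:],np.diff(p,axis=0)): print(round(a,2),np.round(d,2))
E
```

```text
0.1 [ 0.1  -1.98]
0.2 [ 0.3  -1.96]
0.3 [ 0.49 -1.92]
0.4 [ 0.68 -1.86]
0.5 [ 0.86 -1.78]
0.6 [ 1.03 -1.69]
0.7 [ 1.2  -1.58]
0.8 [ 1.35 -1.45]
0.9 [ 1.49 -1.31]
1.0 [ 1.61 -1.15]
1.1 [ 1.72 -0.98]
1.2 [ 1.81 -0.81]
1.3 [ 1.88 -0.62]
1.4 [ 1.93 -0.43]
1.5 [ 1.96 -0.24]
1.55 [ 0.99 -0.05]
1.6 [0.99 0.  ]
1.65 [0.99 0.05]
1.7 [0.98 0.1 ]
1.75 [0.98 0.15]
1.8 [0.97 0.2 ]
1.85 [0.96 0.25]
```

```bash
python3 -m creep '[[[0,0.1,-1.98,0],[0,0.3,-1.96,0],[0,0.49,-1.92,0],[0,0.68,-1.86,0],[0,0,0,0]]]'; python3 -c "
from h import *
to(481,158.5,127)
s=shot('scene');crop(s,190,210,200,150,4,'sc7.png')"
```

```text
time_s: 6.48
ee_pos: [498.4, 158.3, 204.2]
tcp_rot: [-0.0, 0.727, 0.687, -0.001]
ft_force: [-5.1, 0.7, 0.3]
width: 7.9
t 6.5 ee [498.4 158.3 204.2] yaw 86.75 F [-5.1  0.7  0.3] w 7.9 -> cm [-0.07 -1.72  7.72]
```

View pics/sc7.png

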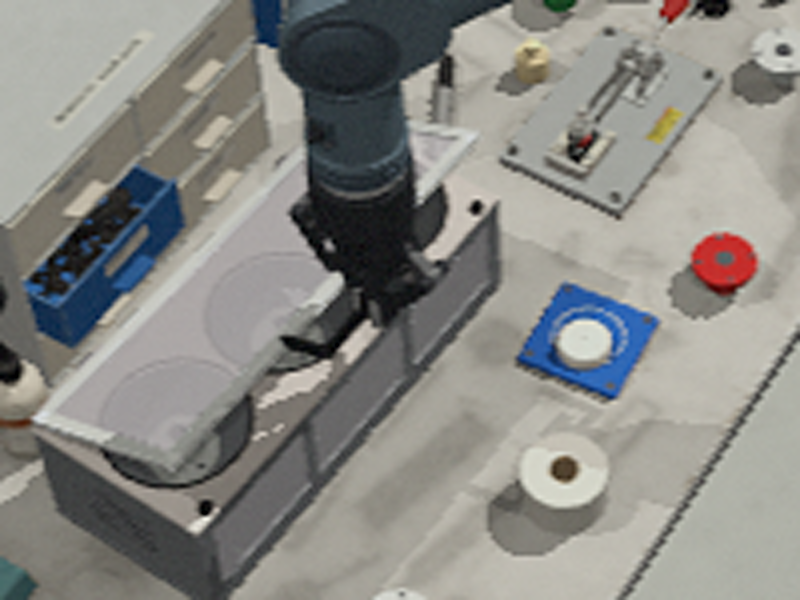

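The cover is rising with the bar in the grip. I'll carry on along the arc.

```bash
python3 -m creep '[[[0,0.86,-1.78,0],[0,1.03,-1.69,0],[0,1.2,-1.58,0],[0,1.35,-1.45,0],[0,1.49,-1.31,0]]]'; python3 -m creep '[[[0,1.61,-1.15,0],[0,1.72,-0.98,0],[0,1.81,-0.81,0],[0,1.88,-0.62,0],[0,0,0,0]]]'; python3 -c "
from h import *
o,M=st();print(o['ft_force'],o['ee_pos'])
s=shot('scene');crop(s,150,170,240,180,3,'sc8.png')"
```

```text
time_s: 6.95
ee_pos: [553.3, 155.5, 280.2]
tcp_rot: [-0.003, 0.726, 0.688, -0.005]
ft_force: [-11.5, -2.0, 5.7]
width: 8.0
time_s: 7.37
ee_pos: [632.7, 151.4, 319.6]
tcp_rot: [0.001, 0.727, 0.686, 0.004]
ft_force: [-1.1, -0.4, 8.7]
width: 7.5
[-1.10803259 -0.36767775  8.70587441] [632.65100402 151.44027515 319.61587628]
```

View pics/sc8.png

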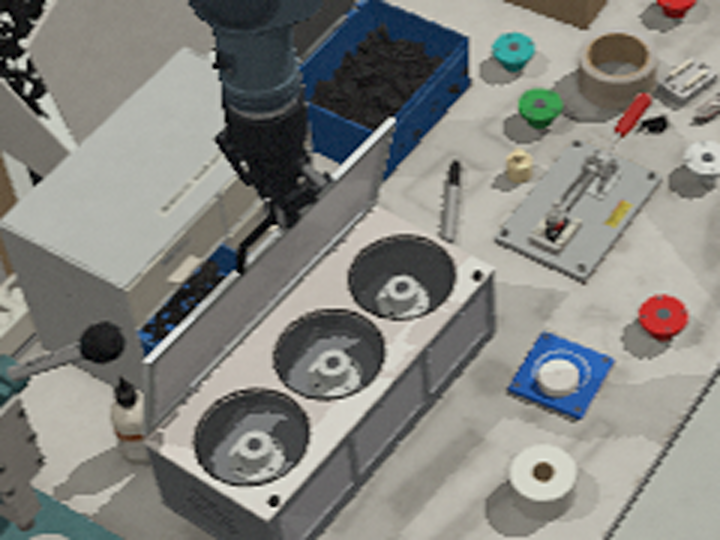

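```bash
python3 -m creep '[[[0,1.0,-0.25,0],[0,1.0,-0.2,0],[0,1.0,-0.15,0],[0,1.0,-0.1,0],[0,0,0,0]]]'; python3 -m creep '[[[0,1.0,-0.05,0],[0,1,0,0],[0,1,0.05,0],[0,1,0.1,0],[0,0,0,0]]]'; python3 -c "
from h import *
o,M=st();print(o['ft_force'],o['ee_pos'])
s=shot('scene');crop(s,150,170,240,180,3,'sc9.png')"
```

```text
time_s: 7.83
ee_pos: [670.7, 149.3, 324.7]
tcp_rot: [0.001, 0.727, 0.687, 0.003]
ft_force: [-1.5, -0.1, 4.5]
width: 7.7
time_s: 8.25
ee_pos: [710.7, 147.2, 322.5]
tcp_rot: [0.001, 0.727, 0.687, 0.003]
ft_force: [0.5, 1.3, 3.7]
width: 7.7
[0.46770972 1.28991254 3.66846193] [710.66215927 147.18824603 322.52087495]
```

View pics/sc9.png

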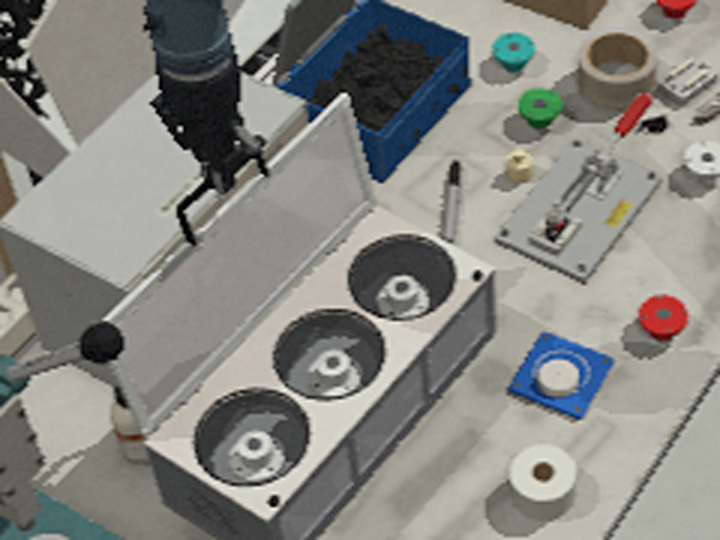

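```bash
python3 -m creep '[[[0,0.6,0.1,0],[0,0.6,0.12,0],[0,0.6,0.15,0],[0,0.5,0.15,0],[0,0,0,0]]]'; python3 -m creep '[[[0,0.2,0.06,0],[0,0.2,0.06,0],[0,0,0,0],[0,0,0,0],[0,0,0,0]]]'; python3 -c "
from h import *
o,M=st();print(o['ft_force'],o['ee_pos'])
s=shot('scene');crop(s,150,170,240,180,3,'sc10.png')"
```

```text
time_s: 8.72
ee_pos: [732.7, 146.0, 317.2]
tcp_rot: [0.0, 0.727, 0.687, 0.002]
ft_force: [1.3, 2.8, 3.6]
width: 7.9
time_s: 9.13
ee_pos: [734.7, 145.9, 316.7]
tcp_rot: [-0.0, 0.726, 0.687, 0.001]
ft_force: [-0.4, 2.7, 6.0]
width: 7.7
[-0.37316412  2.65173754  6.0463274 ] [734.70556365 145.91843589 316.65431838]
```

View pics/sc10.png

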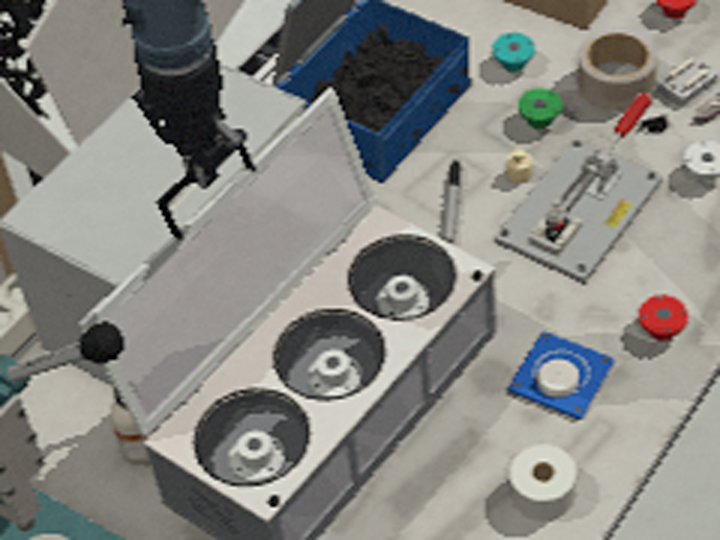

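```bash
python3 -m creep '[[[0,0.2,0.06,0],[0,0,0,0],[0,0,0,0],[0,0,0,0],[0,0,0,0]]]'; python3 -m creep '[[[0,0,0,0],[0,0,0,0],[0,0,0,0],[0,0,-1,0],[0,0,-2,0]]]' 0.35; python3 -m creep '[[[0,0,-3,0],[0,0,-3,0],[0,0,0,0],[0,0,0,0]]]'; python3 -c "
from h import *
o,M=st();print(o['ft_force'],o['ee_pos'])
s=shot('scene');crop(s,150,170,240,180,3,'sc11.png');t=shot('top');crop(t,150,150,200,150,4,'tc11.png')"
```

```text
time_s: 9.6
ee_pos: [734.8, 145.9, 316.6]
tcp_rot: [-0.001, 0.726, 0.688, -0.001]
ft_force: [-5.7, -0.1, 9.3]
width: 7.4
time_s: 10.02
ee_pos: [735.6, 143.0, 340.4]
tcp_rot: [-0.001, 0.727, 0.687, -0.004]
ft_force: [1.4, -0.3, -0.2]
width: 29.9
time_s: 10.35
ee_pos: [738.0, 145.1, 408.5]
tcp_rot: [0.001, 0.727, 0.687, 0.003]
ft_force: [-1.0, -0.0, -0.5]
width: 29.6
[-0.95032003 -0.03382516 -0.5157346 ] [737.95996937 145.14835621 408.4577364 ]
```

View pics/sc11.png

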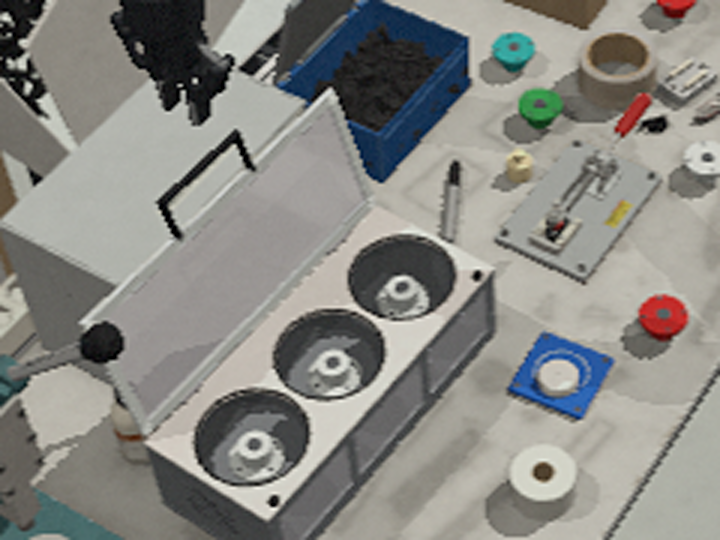

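View pics/tc11.png

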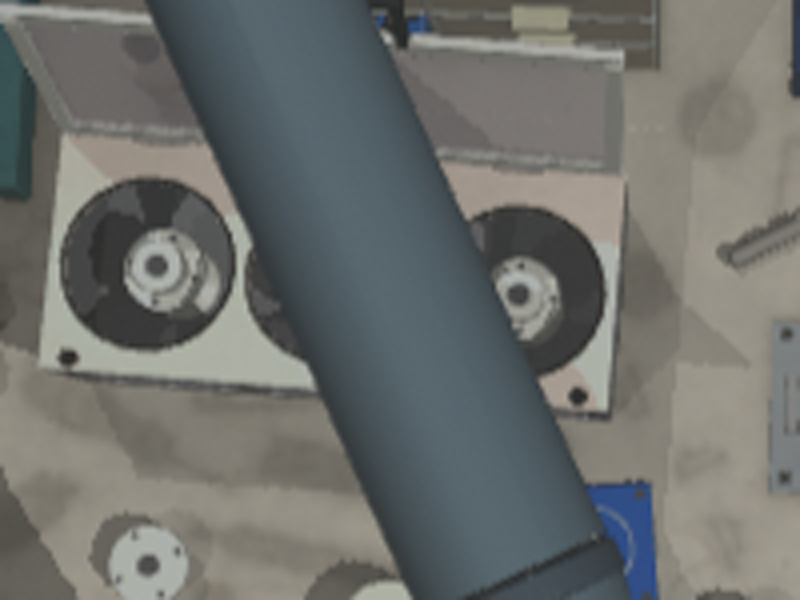

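The cover rests on its stop and all three flanges are present (top crop: 157,265; middle hidden by arm; 518,293). Next is the cap.

```bash
python3 - <<'E'
from h import *
to(417,60,350);to(416,-6,150)
t=shot('top')
for p in [(520,-95,0),(500,-85,0),(365,-130,0)]: print(p,proj(t,p))
c=lambda u,v:((u+.5)/4-.5+150,(v+.5)/4-.5+170)
print("plate corners ctr",np.mean([onz(t,*c(u,v),8) for u,v in [(524,408),(652,402),(657,527),(535,537)]],0), "ring", onz(t,*c(591,470),8))
E
```

```text
t 10.4 ee [736.9 144.4 404.1] yaw 86.77 F [ 0.   0.1 -0.4] w 29.7 -> cm [-10.23 -31.46   5.44]
t 10.4 ee [736.9 144.4 404.1] yaw 86.77 F [ 0.   0.1 -0.4] w 29.7 -> cm [-16.8  -31.17  25.45]
(520, -95, 0) [324.69422744 252.32329868]
(500, -85, 0) [321.06899096 259.14607818]
(365, -130, 0) [335.61917617 306.64273675]
plate corners ctr [419.1317281  -19.84158884   8.        ] ring [417.91922408 -19.1555288    8.        ]
```

```bash
python3 -m creep '[[[-1.8,-3.5,0,0],[-1.8,-3.5,0,0],[-1.8,-3.5,0,0],[-1.8,-3.5,0,0],[-1.8,-3.5,0,0]]]' 0.85; python3 -m creep '[[[-1.8,-3.5,1,0],[-1.8,-3.5,1,0],[-1.8,-3.5,1,0],[-1.8,-3.4,1,0],[-0.6,0,2,0]]]';python3 -m creep '[[[0,0,4,0],[0,0,4,0],[0,0,4,0],[0,0,3,0],[0,0,0,0]]]'; python3 - <<'E'
from m1 import *
to(416,-6,30)
s=shot('scene');crop(s,280,250,120,90,6,'sc12.png')
b=blob(s,(325,285,23,20),white);print(b[:3],onz(s,*b[0],21))
t=shot('top');crop(t,250,250,100,75,8,'tc12.png')
E
```

```text
time_s: 10.92
ee_pos: [554.8, 63.4, 402.1]
tcp_rot: [-0.002, 0.727, 0.687, -0.002]
ft_force: [0.9, 0.0, 1.0]
width: 72.6
time_s: 11.33
ee_pos: [408.5, -8.6, 344.5]
tcp_rot: [0.002, 0.729, 0.685, -0.003]
ft_force: [0.7, 0.2, 0.5]
width: 72.6
time_s: 11.75
ee_pos: [406.8, -5.7, 187.8]
tcp_rot: [-0.006, 0.727, 0.687, -0.005]
ft_force: [-0.7, -0.8, 0.1]
width: 72.6
t 11.8 ee [406.8  -5.7 187.8] yaw 86.79 F [-0.7 -0.8  0.1] w 72.6 -> cm [-0.   1.2 15.8]
(array([335.8, 294.6]), (9.985368728637695, 12.959633827209473), np.int32(108)) [412.6  -4.4  21. ]
```

View pics/sc12.png

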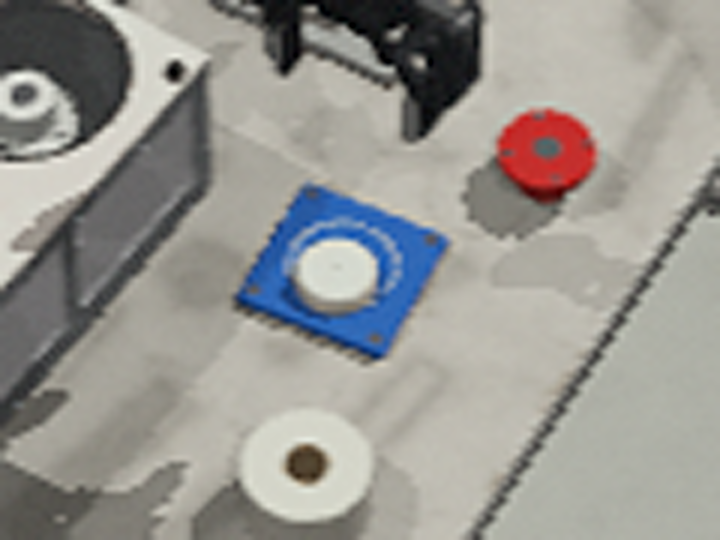

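View pics/tc12.png

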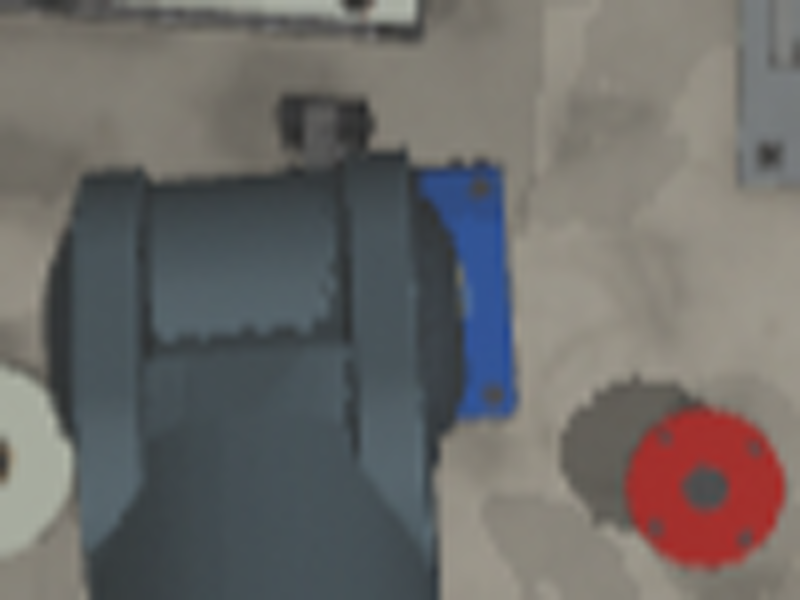

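```bash
python3 -m creep '[[[0,0.5,3,0],[0,0.4,3,0],[0,0,3,0],[0,0,2,0],[0,0,0,0]]]'; python3 -c "
from h import *
to(415.5,-7,30)"
```

```text
time_s: 12.27
ee_pos: [422.1, -6.2, 83.5]
tcp_rot: [-0.002, 0.727, 0.687, -0.001]
ft_force: [-0.1, -0.2, -0.1]
width: 72.7
t 12.3 ee [422.1  -6.2  83.5] yaw 86.75 F [-0.1 -0.2 -0.1] w 72.7 -> cm [-0.11 -0.63  5.35]
```

```bash
python3 -m creep '[[[0,-0.3,2,0],[0,-0.3,2,0],[0,0,0.8,0],[0,0,0,0],[0,0,0,0]]]'; python3 -c "
from h import *
to(415.5,-7,30)
s=shot('scene');crop(s,280,250,120,90,6,'sc13.png')"
```

```text
time_s: 12.68
ee_pos: [419.0, -5.6, 38.4]
tcp_rot: [0.001, 0.727, 0.687, 0.001]
ft_force: [-0.4, 0.6, 0.2]
width: 72.5
t 12.7 ee [419.   -5.6  38.4] yaw 86.77 F [-0.4  0.6  0.2] w 72.5 -> cm [-0.16 -0.34  0.84]
```

View pics/sc13.png

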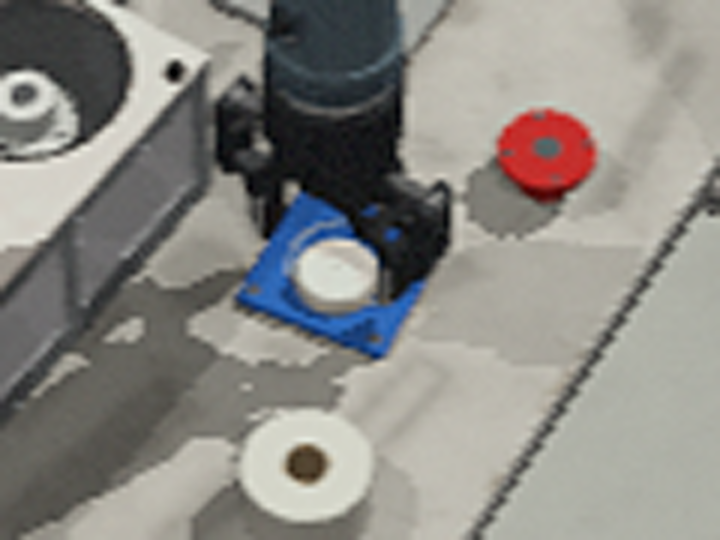

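```bash
python3 -m creep '[[[-0.1,-0.2,0.4,0],[0,0,0.3,0],[0,0,0.1,0],[0,0,0,0],[0,0,0,0]]]'; python3 -m creep '[[[0,0,0,0],[0,0,0,0],[0,0,0,0],[0,0,0,0],[0,0,0,0]]]' 0 30;  python3 -c "
from h import *
to(415.5,-7,30)
s=shot('scene');crop(s,280,250,120,90,6,'sc14.png')"
```

```text
time_s: 13.15
ee_pos: [415.1, -6.3, 28.8]
tcp_rot: [0.0, 0.727, 0.687, 0.0]
ft_force: [0.5, 0.8, 0.9]
width: 72.7
time_s: 13.57
ee_pos: [415.2, -6.3, 29.2]
tcp_rot: [0.0, 0.727, 0.687, -0.0]
ft_force: [-1.2, 0.6, 5.8]
width: 41.8
t 13.6 ee [415.2  -6.3  29.2] yaw 86.81 F [-1.2  0.6  5.8] w 41.8 -> cm [-0.07  0.04 -0.08]
```

View pics/sc14.png

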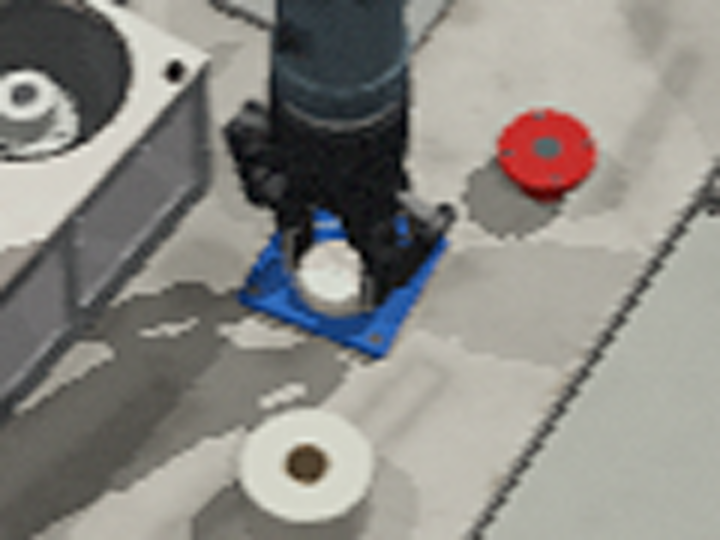

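```bash
python3 -m creep '[[[0,0,-1,0],[0,0,-3,0],[0,0,-3,0],[0,0,0,0],[0,0,0,0]]]'; python3 -c "
from h import *
to(510,-100,90)
s=shot('scene');crop(s,280,220,120,90,6,'sc15.png')"
```

```text
time_s: 14.03
ee_pos: [416.9, -6.6, 100.7]
tcp_rot: [0.002, 0.727, 0.687, 0.001]
ft_force: [-0.0, -0.2, -1.6]
width: 41.4
t 14.0 ee [416.9  -6.6 100.7] yaw 86.77 F [-0.  -0.2 -1.6] w 41.4 -> cm [-8.8   9.82  1.13]
```

View pics/sc15.png

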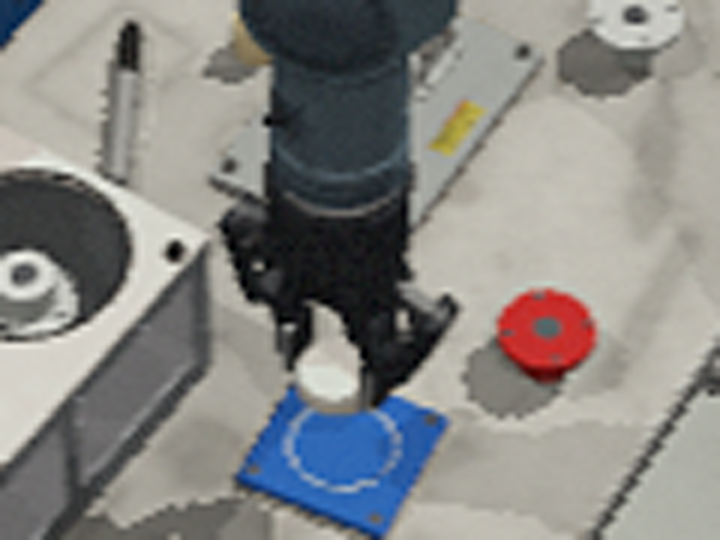

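```bash
python3 -m creep '[[[-2.9,3.1,0,0],[-2.9,3.1,0,0],[-3,3.2,1,0],[0,0,2,0],[0,0,2,0]]]'; python3 -m creep '[[[0,0,1,0],[0,0,0,0],[0,0,0,0]]]'; python3 -c "
from h import *
to(510,-100,23)
s=shot('scene');c=lambda u,v:((u+.5)/6-.5+280,(v+.5)/6-.5+220)
print(onz(s,*c(342,445),8)); print(np.mean([onz(s,*c(u,v),8) for u,v in((300,386),(449,421),(380,537),(235,482))],0))"
```

```text
time_s: 14.5
ee_pos: [502.3, -99.1, 48.1]
tcp_rot: [0.001, 0.729, 0.685, 0.0]
ft_force: [0.0, 0.5, -0.5]
width: 41.7
time_s: 14.75
ee_pos: [499.0, -95.0, 38.2]
tcp_rot: [-0.002, 0.726, 0.688, -0.001]
ft_force: [0.9, -0.7, -0.6]
width: 41.5
t 14.8 ee [499.  -95.   38.2] yaw 86.87 F [ 0.9 -0.7 -0.6] w 41.5 -> cm [-0.44  1.13  1.52]
[416.83425626 -16.84557576   8.        ]
[413.61336608 -10.31453335   8.        ]
```

```bash
python3 -m creep '[[[0,0,0.6,0],[0,0,0.5,0],[0,0,0.4,0],[0,0,0,0],[0,0,0,0]]]'; python3 -m creep '[[[0,0,0,0],[0,0,0,0],[0,0,0,0],[0,0,-1,0],[0,0,-2,0]]]' 0.75; python3 -m creep '[[[0,0,-4,0],[0,0,-4,0],[0,0,-4,0],[0,0,-4,0],[0,0,-4,0]]]';  python3 -c "
from h import *
to(595,30,190)
s=shot('scene');crop(s,280,220,120,90,6,'sc16.png')"
```

```text
time_s: 15.22
ee_pos: [500.5, -96.0, 24.5]
tcp_rot: [-0.0, 0.727, 0.687, -0.0]
ft_force: [0.2, -0.5, 0.0]
width: 41.6
time_s: 15.63
ee_pos: [498.5, -95.7, 53.4]
tcp_rot: [-0.002, 0.727, 0.687, -0.001]
ft_force: [0.1, 0.1, -0.5]
width: 64.2
time_s: 16.05
ee_pos: [500.1, -95.4, 257.2]
tcp_rot: [0.0, 0.726, 0.687, 0.0]
ft_force: [0.9, -0.5, 0.4]
width: 64.3
t 16.1 ee [500.1 -95.4 257.2] yaw 86.85 F [ 0.9 -0.5  0.4] w 64.3 -> cm [13.05  8.78  6.72]
```

View pics/sc16.png

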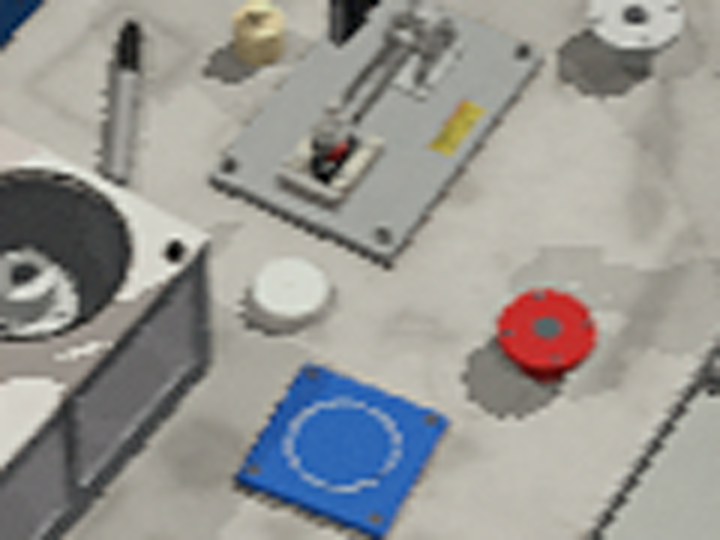

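```bash
python3 -m creep '[[[-4,0,-2,0],[-4,0,-2,0],[-4,0,-2,0],[-4,0,0,0],[-4,0,0,0]]]'; python3 -m creep '[[[-4,0,0,0],[-4,0,0,0],[-4,0,0,0],[-4,0,0,0],[-4,0,0,0]]]';  python3 -c "
from h import *
t=shot('top','top17.png');crop(t,150,180,133,100,6,'tc17a.png');crop(t,245,235,100,75,8,'tc17b.png')"
```

```text
time_s: 16.52
ee_pos: [490.6, -289.1, 313.3]
tcp_rot: [0.003, 0.726, 0.687, 0.0]
ft_force: [-0.5, -0.9, 0.6]
width: 64.0
time_s: 16.93
ee_pos: [478.2, -488.8, 311.0]
tcp_rot: [0.0, 0.727, 0.687, 0.0]
ft_force: [1.5, 0.0, 0.5]
width: 64.2
```

View pics/tc17a.png

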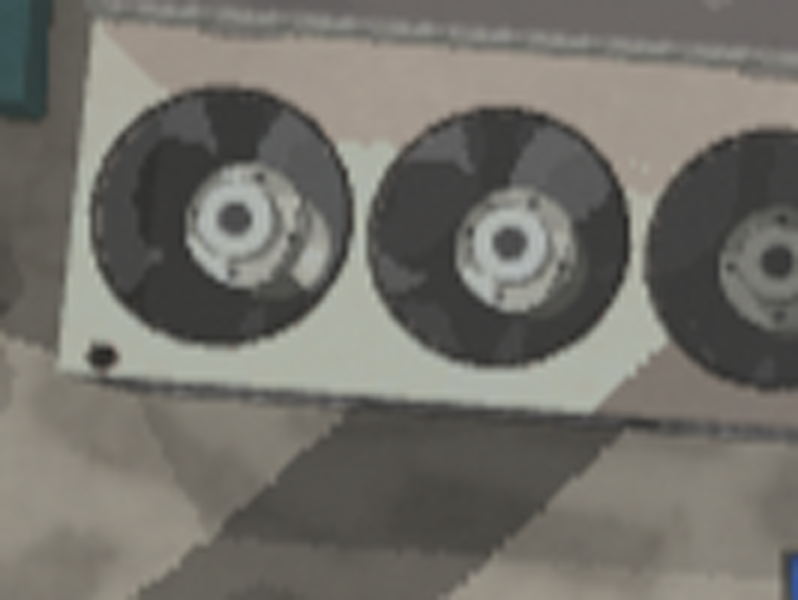

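View pics/tc17b.png

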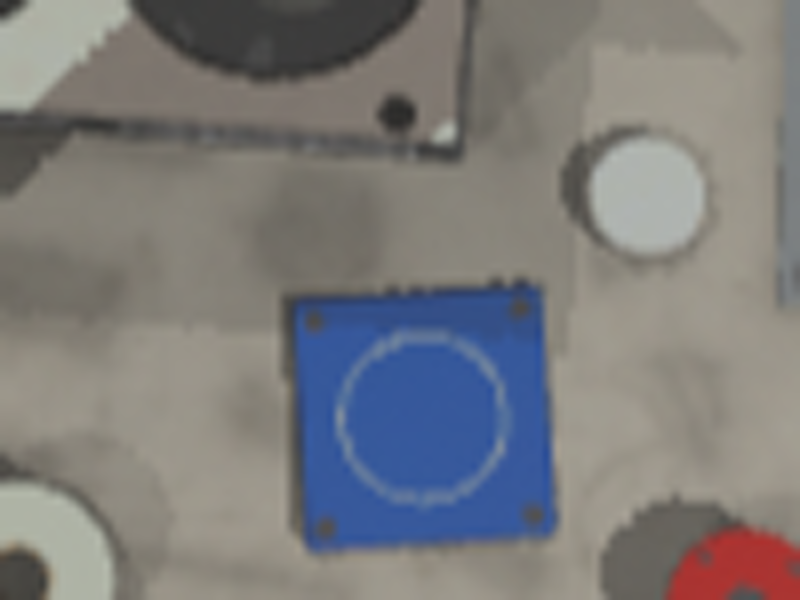

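```bash
python3 - <<'E'
from h import *
np.set_printoptions(precision=1,suppress=True)
t=shot("top");s=shot("scene")
cb=lambda u,v:((u+.5)/8-.5+245,(v+.5)/8-.5+235)
ca=lambda u,v:((u+.5)/6-.5+150,(v+.5)/6-.5+180)
cs=lambda u,v:((u+.5)/6-.5+280,(v+.5)/6-.5+220)
print("cap",onz(t,*cb(648,195),13),onz(s,*cs(289,285),13))
print("ring",onz(t,*cb(424,417),8),onz(s,*cs(342,445),8))
for u,v in((235,219),(510,242),(778,262)):print("up",onz(t,*ca(u,v),103))
crop(s,190,250,133,100,6,"sc17.png")
E
```

```text
cap [500.3 -97.7  13. ] [497.9 -94.7  13. ]
ring [419.2 -19.7   8. ] [416.8 -16.8   8. ]
up [602.3 276.9 103. ]
up [595.1 152.7 103. ]
up [589.1  31.7 103. ]
```

View pics/sc17.png

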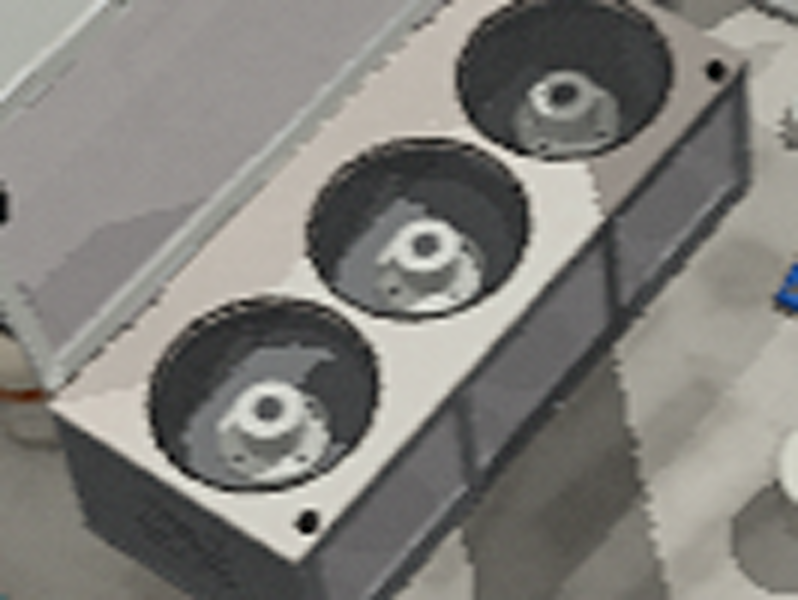

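```bash
python3 - <<'E'
from h import *
np.set_printoptions(precision=1,suppress=True)
s=shot("scene")
cs=lambda u,v:((u+.5)/6-.5+190,(v+.5)/6-.5+250)
for u,v in((269,407),(430,243),(563,95)):print("up",onz(s,*cs(u,v),103))
to(588,33,200)
E
```

```text
up [600.5 277.7 103. ]
up [590.5 152.6 103. ]
up [586.5  34.9 103. ]
t 17.1 ee [ 477.4 -488.9  309.8] yaw 86.58 F [ 1.3  0.7 -0.2] w 64.0 -> cm [52.7  7.9 11. ]
```

```bash
python3 -m creep '[[[4,0.6,0,0],[4,0.6,0,0],[4,0.6,0,0],[4,0.6,0,0],[4,0.6,0,0]]]' 0.55 40; python3 -m creep '[[[4,0.6,0,0],[4,0.6,0,0],[4,0.6,0,0],[4,0.6,0,0],[4,0.6,1,0]]]'; python3 -m creep '[[[4,0.6,2,0],[4,0.6,2,0],[4,0.6,3,0],[0.7,0.1,2,0],[0,0,1,0]]]'; python3 -m creep '[[[0,0,0,0],[0,0,0,0],[0,0,0,0]]]'; python3 -c "
from h import *
to(587.8,33.3,104)"
```

```text
time_s: 17.55
ee_pos: [520.4, -284.4, 311.1]
tcp_rot: [0.0, 0.725, 0.688, 0.0]
ft_force: [0.9, -0.3, 0.8]
width: 46.9
time_s: 17.97
ee_pos: [561.8, -86.5, 303.3]
tcp_rot: [0.002, 0.725, 0.688, 0.001]
ft_force: [0.4, 0.5, 0.2]
width: 47.1
time_s: 18.38
ee_pos: [581.6, 29.2, 207.0]
tcp_rot: [-0.002, 0.723, 0.691, -0.0]
ft_force: [-0.7, -0.0, -1.2]
width: 47.1
time_s: 18.63
ee_pos: [585.1, 19.7, 210.1]
tcp_rot: [0.001, 0.728, 0.686, 0.0]
ft_force: [-0.5, -0.1, 0.5]
width: 47.2
t 18.6 ee [585.1  19.7 210.1] yaw 86.63 F [-0.5 -0.1  0.5] w 47.2 -> cm [ 1.38  0.16 10.61]
```

```bash
python3 -m creep '[[[1.3,0.2,2,0],[0,0,2,0],[0,0,2,0],[0,0,0,0],[0,0,0,0]]]'; python3 -c "
from h import *
to(587.8,33.3,104)
s=shot('scene');crop(s,190,220,133,100,6,'sc18.png')"
```

```text
time_s: 19.05
ee_pos: [587.2, 32.7, 149.0]
tcp_rot: [0.0, 0.728, 0.686, -0.0]
ft_force: [0.2, -0.4, 0.9]
width: 46.8
t 19.1 ee [587.2  32.7 149. ] yaw 86.63 F [ 0.2 -0.4  0.9] w 46.8 -> cm [0.07 0.06 4.5 ]
```

View pics/sc18.png

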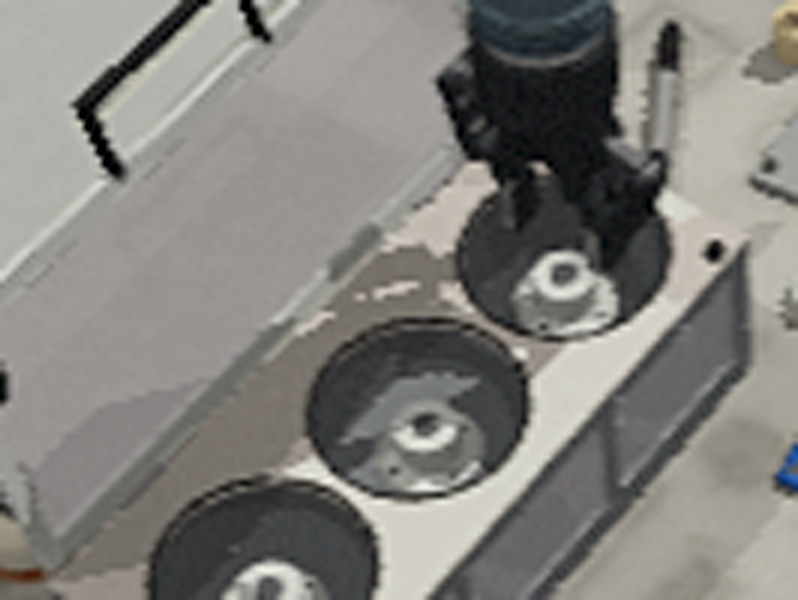

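Fingertips straddle the right flange's crown at crop (563,270). I'll descend.

```bash
python3 -m creep '[[[0,0,1.5,0],[0,0,1.5,0],[0,0,1,0],[0,0,0.5,0],[0,0,0,0]]]'; python3 -m creep '[[[0,0,0,0],[0,0,0,0],[0,0,0,0],[0,0,0,0],[0,0,0,0]]]' 0 50; python3 -c "
from h import *
to(587.8,33.3,104)"
```

```text
time_s: 19.52
ee_pos: [586.0, 34.1, 102.3]
tcp_rot: [-0.001, 0.727, 0.687, -0.001]
ft_force: [0.6, 0.5, -0.6]
width: 46.6
time_s: 19.93
ee_pos: [587.5, 34.7, 104.1]
tcp_rot: [0.0, 0.727, 0.687, 0.0]
ft_force: [-0.4, -0.6, 0.3]
width: 32.3
t 19.9 ee [587.5  34.7 104.1] yaw 86.80 F [-0.4 -0.6  0.3] w 32.3 -> cm [-0.14  0.04  0.01]
```

```bash
python3 -m creep '[[[0,0,-1,0],[0,0,-3,0],[0,0,-4,0],[0,0,-4,0],[0,0,0,0]]]'; python3 -c "
from h import *
to(418,-18.3,120)
s=shot('scene');crop(s,190,220,200,150,4,'sc19.png')"
```

```text
time_s: 20.35
ee_pos: [592.8, 36.3, 233.6]
tcp_rot: [0.005, 0.726, 0.687, 0.006]
ft_force: [2.0, -0.2, -0.2]
width: 32.2
t 20.4 ee [592.8  36.3 233.6] yaw 86.81 F [ 2.  -0.2 -0.2] w 32.2 -> cm [ -6.44 -17.34  11.06]
```

View pics/sc19.png

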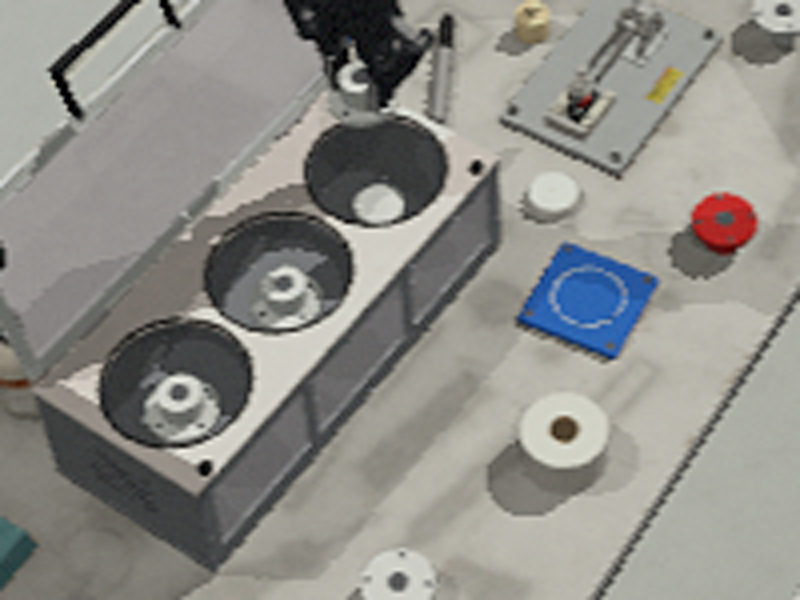

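```bash
python3 -m creep '[[[-1.3,-3.4,0,0],[-1.3,-3.4,0,0],[-1.3,-3.4,0,0],[-1.3,-3.4,0,0],[-1.2,-3.2,0,0]]]'; python3 -m creep '[[[0,0,3,0],[0,0,3,0],[0,0,3,0],[0,0,3,0],[0,0,1,0]]]'; python3 -m creep '[[[0,0,0,0],[0,0,0,0],[0,0,0,0]]]'; python3 -c "
from h import *
to(418,-18.3,38)"
```

```text
time_s: 20.82
ee_pos: [412.5, -20.5, 222.1]
tcp_rot: [-0.001, 0.727, 0.687, -0.001]
ft_force: [0.9, 0.6, -0.0]
width: 31.9
time_s: 21.23
ee_pos: [411.1, -20.0, 89.8]
tcp_rot: [-0.003, 0.726, 0.687, -0.003]
ft_force: [-1.5, 0.1, -1.8]
width: 31.9
time_s: 21.48
ee_pos: [417.2, -19.8, 94.9]
tcp_rot: [0.001, 0.727, 0.687, 0.001]
ft_force: [0.8, 0.7, -1.2]
width: 31.8
t 21.5 ee [417.2 -19.8  94.9] yaw 86.81 F [ 0.8  0.7 -1.2] w 31.8 -> cm [0.15 0.06 5.69]
```

```bash
python3 -m creep '[[[0.1,0,2,0],[0,0,2,0],[0,0,1,0],[0,0,0,0],[0,0,0,0]]]'; python3 -m creep '[[[0,0,0,0],[0,0,0,0]]]';python3 -c "
from h import *
to(418,-18.3,37.5)"
```

```text
time_s: 21.9
ee_pos: [417.1, -19.0, 44.7]
tcp_rot: [0.001, 0.727, 0.687, 0.001]
ft_force: [0.6, -0.6, -0.5]
width: 32.0
time_s: 22.07
ee_pos: [417.5, -19.1, 45.1]
tcp_rot: [0.001, 0.727, 0.687, 0.001]
ft_force: [-0.4, 0.0, -0.7]
width: 32.5
t 22.1 ee [417.5 -19.1  45.1] yaw 86.78 F [-0.4  0.  -0.7] w 32.5 -> cm [0.08 0.04 0.76]
```

```bash
python3 -m creep '[[[0,0,0.3,0],[0,0,0.3,0],[0,0,0.15,0],[0,0,0,0],[0,0,0,0]]]'; python3 -m creep '[[[0,0,0,0],[0,0,0,0],[0,0,0,0],[0,0,0,0]]]' 0.55;python3 -m creep '[[[0,0,-1,0],[0,0,-2,0],[0,0,-4,0],[0,0,-4,0],[0,0,-4,0]]]'; python3 -c "
from h import *
to(399,292,150)
s=shot('scene');crop(s,280,220,120,90,6,'sc20.png')"
```

```text
time_s: 22.48
ee_pos: [416.3, -19.2, 37.0]
tcp_rot: [0.0, 0.727, 0.687, -0.0]
ft_force: [-2.5, -0.2, 8.8]
width: 32.4
time_s: 22.82
ee_pos: [415.8, -18.9, 36.0]
tcp_rot: [-0.0, 0.727, 0.687, 0.0]
ft_force: [-0.4, 0.4, 0.1]
width: 47.0
time_s: 23.23
ee_pos: [414.9, -18.5, 187.0]
tcp_rot: [-0.001, 0.726, 0.687, -0.0]
ft_force: [1.3, -1.1, 0.4]
width: 47.0
t 23.2 ee [414.9 -18.5 187. ] yaw 86.84 F [ 1.3 -1.1  0.4] w 47.0 -> cm [30.91 -3.29  3.75]
```

View pics/sc20.png

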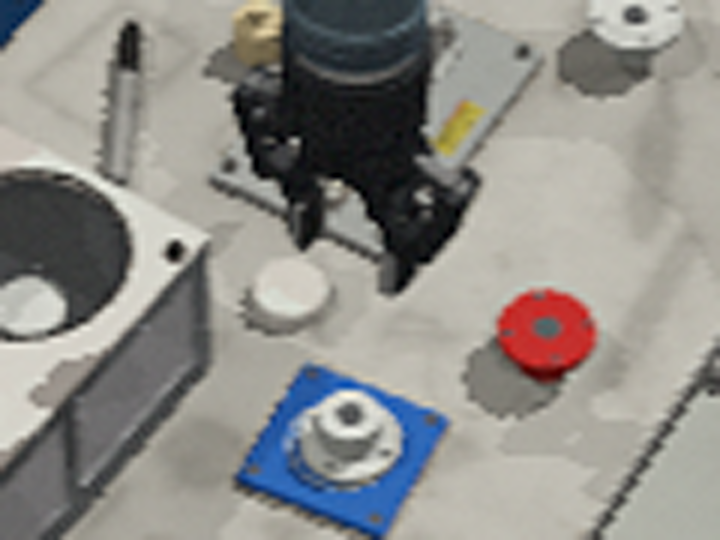

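```bash
python3 - <<'E'
from h import *
s=shot("scene"); t=shot("top")
cs=lambda u,v:((u+.5)/6-.5+280,(v+.5)/6-.5+220)
print(onz(s,*cs(350,411),36), onz(s,*cs(348,448),15))
crop(t,245,235,100,75,8,"tc20.png"); crop(t,170,270,100,75,8,"tc20b.png")
E
```

```text
[414.56968845 -21.03420224  36.        ] [410.46423315 -12.38038383  15.        ]
```

View pics/tc20b.png

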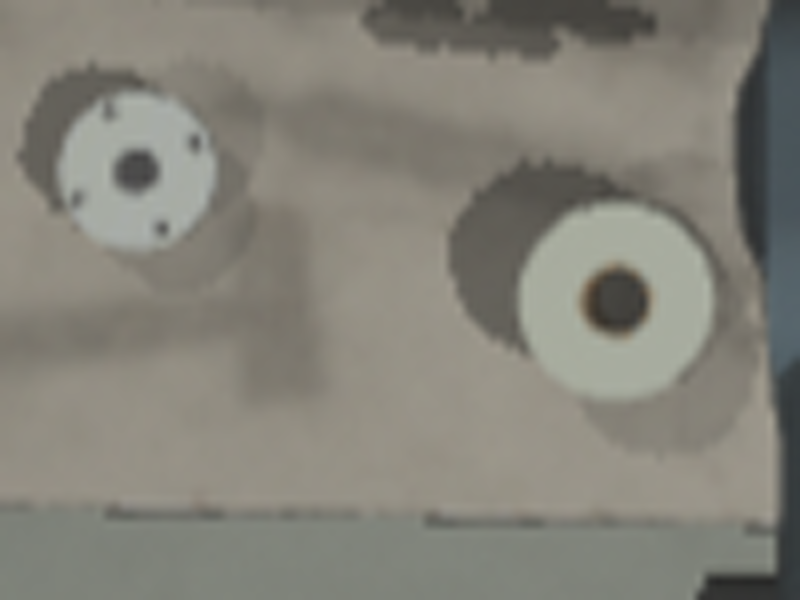

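```bash
python3 - <<'E'
from h import *
s=shot("scene"); t=shot("top")
ct=lambda u,v:((u+.5)/8-.5+170,(v+.5)/8-.5+270)
print(onz(t,*ct(136,170),28), onz(t,*ct(616,300),40))
crop(s,260,330,80,60,8,"sc21.png")
to(399,292,150)
E
```

```text
[399.86436982 291.64844928  28.        ] [359.33011932 119.65111377  40.        ]
t 23.5 ee [415.4 -19.3 185.9] yaw 86.78 F [-0.2  0.8 -0.8] w 46.7 -> cm [30.99 -3.39  3.57]
```

View pics/sc21.png

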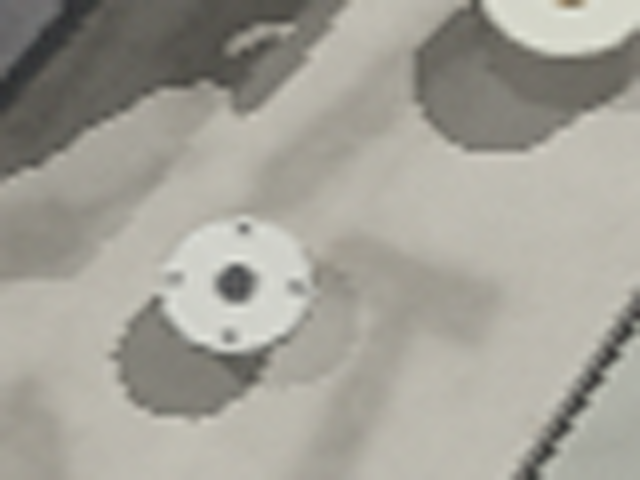

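```bash
python3 -m creep '[[[3.9,-0.4,0,0],[3.9,-0.4,0,0],[3.9,-0.4,0,0],[3.9,-0.4,0,0],[3.9,-0.4,0,0]]]' 0.9 40; python3 -m creep '[[[3.9,-0.4,1,0],[3.9,-0.4,2,0],[3.6,-0.5,2,0],[0,0,2,0],[0,0,0,0]]]'; python3 -m creep '[[[0,0,0,0],[0,0,0,0],[0,0,0,0]]]'; python3 -c "
from h import *
to(398.7,292.3,25)"
```

```text
time_s: 23.9
ee_pos: [404.7, 177.6, 184.1]
tcp_rot: [-0.001, 0.727, 0.687, -0.002]
ft_force: [1.3, 0.0, -0.3]
width: 76.9
time_s: 24.32
ee_pos: [394.5, 289.9, 111.6]
tcp_rot: [-0.003, 0.724, 0.69, -0.005]
ft_force: [-0.7, -1.1, -1.1]
width: 76.6
time_s: 24.57
ee_pos: [401.0, 288.1, 117.4]
tcp_rot: [0.0, 0.727, 0.686, -0.0]
ft_force: [0.3, -0.8, -0.1]
width: 76.8
t 24.6 ee [401.  288.1 117.4] yaw 86.67 F [ 0.3 -0.8 -0.1] w 76.8 -> cm [ 0.41 -0.26  9.24]
```

```bash
python3 -m creep '[[[0.4,-0.2,2.5,0],[0,0,2.5,0],[0,0,2,0],[0,0,0,0],[0,0,0,0]]]'; python3 -c "
from h import *
to(398.7,292.3,25)
s=shot('scene');crop(s,240,310,120,90,6,'sc22.png')"
```

```text
time_s: 24.98
ee_pos: [398.9, 292.1, 47.4]
tcp_rot: [0.0, 0.727, 0.686, -0.001]
ft_force: [-0.1, 1.3, 0.4]
width: 76.9
t 25.0 ee [398.9 292.1  47.4] yaw 86.67 F [-0.1  1.3  0.4] w 76.9 -> cm [ 0.02 -0.02  2.24]
```

View pics/sc22.png

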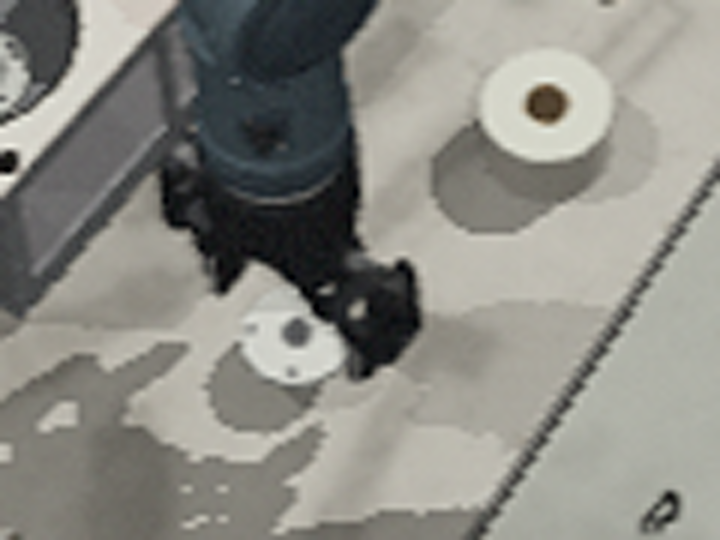

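```bash
python3 -m creep '[[[0,0,1,0],[0,0,0.8,0],[0,0,0.4,0],[0,0,0,0],[0,0,0,0]]]';  python3 -m creep '[[[0,0,0,0],[0,0,0,0],[0,0,0,0],[0,0,0,0],[0,0,0,0]]]' 0 50; python3 -c "
from h import *
to(398.7,292.3,25)
s=shot('scene');crop(s,240,310,120,90,6,'sc23.png')"
```

```text
time_s: 25.45
ee_pos: [398.3, 293.3, 25.0]
tcp_rot: [-0.0, 0.727, 0.687, -0.0]
ft_force: [-0.9, 0.0, 0.4]
width: 76.9
time_s: 25.87
ee_pos: [398.9, 293.8, 26.0]
tcp_rot: [0.0, 0.727, 0.687, 0.0]
ft_force: [-1.1, -0.4, 4.4]
width: 54.2
t 25.9 ee [398.9 293.8  26. ] yaw 86.80 F [-1.1 -0.4  4.4] w 54.2 -> cm [-0.15 -0.01  0.1 ]
```

View pics/sc23.png

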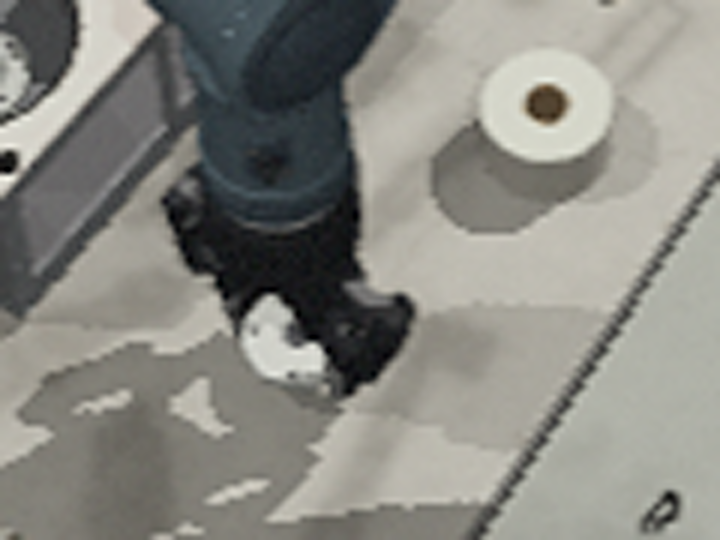

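```bash
python3 -m creep '[[[0,0,-1,0],[0,0,-3,0],[0,0,-4,0],[0,0,-4,0],[0,0,0,0]]]'; python3 -c "
from h import *
to(416.5,-19.5,150)"; python3 -m creep '[[[-3.9,0.4,0,0],[-3.9,0.4,0,0],[-3.9,0.4,0,0],[-3.9,0.4,0,0],[-3.9,0.4,0,0]]]';  python3 -m creep '[[[-3.9,0.5,0,0],[-3.9,0.5,0,0],[-3,0.4,0,0],[0,0,0,0],[0,0,0,0]]]'; python3 -m creep '[[[0,0,0,0],[0,0,0,0],[0,0,0,0]]]'; python3 -c "
from h import *
to(416.5,-19.5,100)
s=shot('scene');crop(s,280,220,120,90,6,'sc24.png')"
```

```text
time_s: 26.33
ee_pos: [402.3, 297.8, 152.6]
tcp_rot: [0.001, 0.726, 0.687, 0.007]
ft_force: [0.6, 0.8, -0.9]
width: 53.8
t 26.3 ee [402.3 297.8 152.6] yaw 86.84 F [ 0.6  0.8 -0.9] w 53.8 -> cm [-31.6    3.17   0.04]
time_s: 26.75
ee_pos: [406.8, 95.8, 145.0]
tcp_rot: [0.0, 0.726, 0.687, -0.0]
ft_force: [0.4, -0.6, -1.5]
width: 53.8
time_s: 27.17
ee_pos: [415.0, -13.2, 144.9]
tcp_rot: [-0.0, 0.729, 0.685, -0.0]
ft_force: [-0.3, 0.5, -1.6]
width: 53.9
time_s: 27.42
ee_pos: [415.4, -9.3, 145.2]
tcp_rot: [-0.0, 0.725, 0.688, 0.0]
ft_force: [0.2, 0.1, -0.6]
width: 53.6
t 27.4 ee [415.4  -9.3 145.2] yaw 86.99 F [ 0.2  0.1 -0.6] w 53.6 -> cm [-1.01  0.17  4.52]
```

View pics/sc24.png

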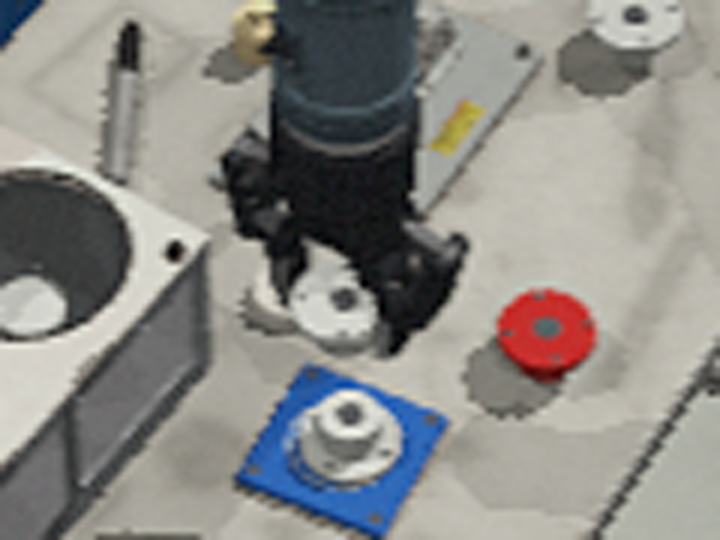

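```bash
python3 -m creep '[[[-0.9,0.1,1,0],[0,0,2,0],[0,0,1,0],[0,0,0,0],[0,0,0,0]]]'; python3 -m creep '[[[0,0,0,0],[0,0,0,0]]]'; python3 -c "
from h import *
to(416.5,-19.5,63)
s=shot('scene');crop(s,280,220,120,90,6,'sc25.png')"
```

```text
time_s: 27.88
ee_pos: [415.5, -19.0, 104.9]
tcp_rot: [-0.001, 0.726, 0.688, -0.0]
ft_force: [0.2, -0.4, -0.5]
width: 53.8
time_s: 28.05
ee_pos: [416.9, -19.6, 106.1]
tcp_rot: [0.001, 0.726, 0.687, 0.001]
ft_force: [0.4, -0.8, -1.0]
width: 54.0
t 28.1 ee [416.9 -19.6 106.1] yaw 86.84 F [ 0.4 -0.8 -1. ] w 54.0 -> cm [ 0.01 -0.05  4.31]
```

View pics/sc25.png

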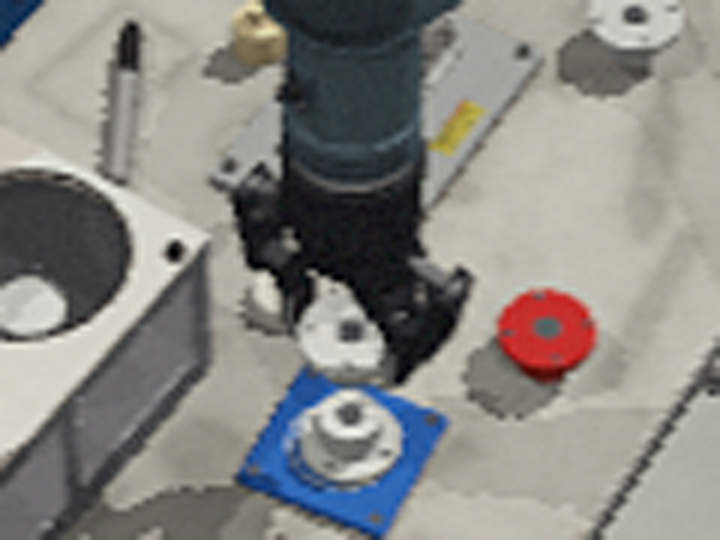

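```bash
python3 - <<'E'
from h import *
s=shot("scene")
cs=lambda u,v:((u+.5)/6-.5+280,(v+.5)/6-.5+220)
print(onz(s,*cs(352,330),108.1))
E
python3 -m creep '[[[0,0,1.5,0],[0,0,1.5,0],[0,0,0.7,0],[0,0,0,0],[0,0,0,0]]]'; python3 -m creep '[[[0,0,0,0],[0,0,0,0]]]'; python3 -c "
from h import *
to(416.5,-19.5,62)"
```

```text
[414.14802887 -20.79707934 108.1       ]
time_s: 28.57
ee_pos: [415.9, -19.9, 68.3]
tcp_rot: [-0.0, 0.727, 0.687, -0.0]
ft_force: [0.6, -0.0, -0.5]
width: 53.5
time_s: 28.73
ee_pos: [416.8, -20.1, 69.0]
tcp_rot: [0.001, 0.727, 0.687, 0.001]
ft_force: [-0.0, -1.2, -1.6]
width: 53.9
t 28.7 ee [416.8 -20.1  69. ] yaw 86.79 F [-0.  -1.2 -1.6] w 53.9 -> cm [ 0.05 -0.04  0.7 ]
```

Aligned within 1 mm of the flange below. Lowering the last 7 mm.

```bash
python3 -m creep '[[[0,0,0.3,0],[0,0,0.2,0],[0,0,0.15,0],[0,0,0,0],[0,0,0,0]]]'; python3 -c "
from h import *
to(416.5,-19.5,62)"
```

```text
time_s: 29.15
ee_pos: [416.2, -20.2, 62.0]
tcp_rot: [0.0, 0.727, 0.687, -0.0]
ft_force: [-1.4, 0.1, 4.1]
width: 53.7
t 29.1 ee [416.2 -20.2  62. ] yaw 86.79 F [-1.4  0.1  4.1] w 53.7 -> cm [0.07 0.03 0.  ]
```

Contact (4 N). Releasing and lifting.

```bash
python3 -m creep '[[[0,0,0,0],[0,0,0,0],[0,0,0,0],[0,0,0,0],[0,0,-0.5,0]]]' 0.9;python3 -m creep '[[[0,0,-1,0],[0,0,-2,0],[0,0,-3,0],[0,0,-4,0],[0,0,-4,0]]]'; python3 -c "
from h import *
to(592.8,152.6,230)
s=shot('scene');crop(s,280,220,120,90,6,'sc26.png')"
```

```text
time_s: 29.57
ee_pos: [415.1, -20.0, 66.2]
tcp_rot: [-0.001, 0.727, 0.687, -0.0]
ft_force: [-0.7, 0.2, 0.1]
width: 76.9
time_s: 29.98
ee_pos: [414.8, -19.3, 207.5]
tcp_rot: [-0.002, 0.726, 0.688, -0.0]
ft_force: [0.9, -0.8, 0.8]
width: 76.7
t 30.0 ee [414.8 -19.3 207.5] yaw 86.87 F [ 0.9 -0.8  0.8] w 76.7 -> cm [18.14 16.83 -2.26]
```

View pics/sc26.png

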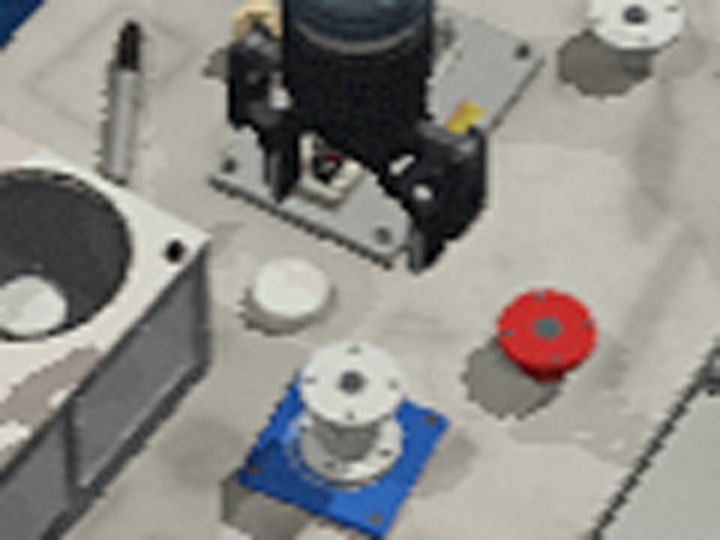

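```bash
python3 -m creep '[[[1,1,-3,0],[2.5,2.4,-1,0],[2.5,2.4,0,0],[2.5,2.4,0,0],[2.5,2.4,0,0]]]' 0.55 40; python3 -m creep '[[[2.5,2.2,0,0],[2.5,2.1,0,0],[2.1,1.9,0,0],[0,0,2,0],[0,0,2,0]]]';python3 -m creep '[[[0,0,0,0],[0,0,0,0],[0,0,0,0]]]'; python3 -c "
from h import *
to(592.8,152.6,150)"
```

```text
time_s: 30.45
ee_pos: [529.4, 84.2, 247.2]
tcp_rot: [0.001, 0.727, 0.686, 0.0]
ft_force: [0.2, -1.2, 0.6]
width: 47.0
time_s: 30.87
ee_pos: [595.6, 154.7, 207.6]
tcp_rot: [-0.0, 0.726, 0.688, 0.002]
ft_force: [-0.8, -0.7, -0.3]
width: 46.7
time_s: 31.12
ee_pos: [594.1, 151.1, 207.4]
tcp_rot: [0.0, 0.727, 0.687, 0.0]
ft_force: [-0.6, -0.2, 0.9]
width: 47.1
t 31.1 ee [594.1 151.1 207.4] yaw 86.77 F [-0.6 -0.2  0.9] w 47.1 -> cm [ 0.14 -0.15  5.74]
```

```bash
python3 -m creep '[[[0.1,-0.1,2,0],[0,0,2,0],[0,0,1.7,0],[0,0,0,0],[0,0,0,0]]]'; python3 -c "
from h import *
to(592.8,152.6,104)
s=shot('scene');crop(s,190,220,133,100,6,'sc27.png')"
```

```text
time_s: 31.53
ee_pos: [593.1, 151.8, 150.4]
tcp_rot: [0.0, 0.727, 0.687, 0.0]
ft_force: [0.1, 0.4, 0.6]
width: 47.1
t 31.5 ee [593.1 151.8 150.4] yaw 86.75 F [0.1 0.4 0.6] w 47.1 -> cm [ 0.08 -0.04  4.64]
```

View pics/sc27.png

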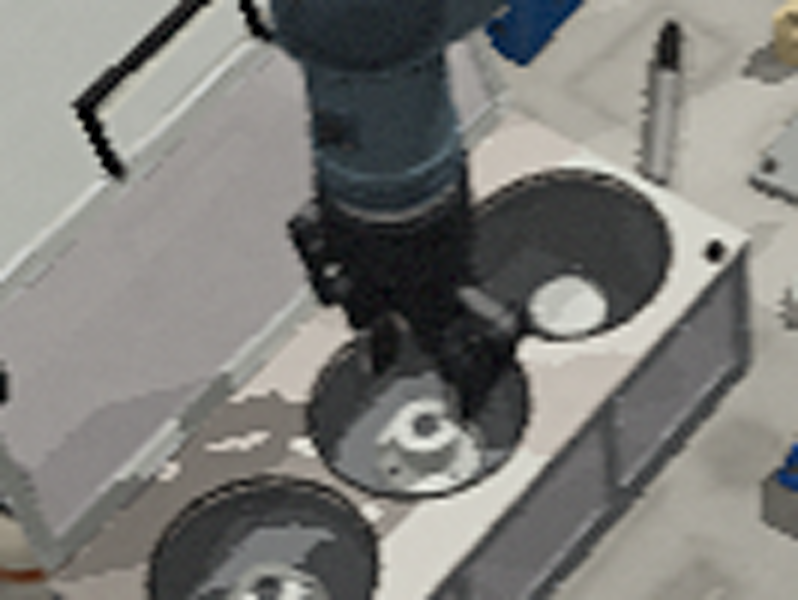

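```bash
python3 -m creep '[[[0,0,1.5,0],[0,0,1.5,0],[0,0,1,0],[0,0,0.6,0],[0,0,0,0]]]'; python3 -m creep '[[[0,0,0,0],[0,0,0,0],[0,0,0,0],[0,0,0,0],[0,0,0,0]]]' 0 50; python3 -c "
from h import *
to(592.8,152.6,104)"
```

```text
time_s: 32.0
ee_pos: [591.2, 151.6, 101.1]
tcp_rot: [-0.001, 0.727, 0.687, -0.002]
ft_force: [-0.1, -0.4, -0.2]
width: 46.9
time_s: 32.42
ee_pos: [593.1, 152.4, 104.0]
tcp_rot: [0.0, 0.727, 0.687, 0.0]
ft_force: [-0.6, -0.5, -1.1]
width: 32.1
t 32.4 ee [593.1 152.4 104. ] yaw 86.79 F [-0.6 -0.5 -1.1] w 32.1 -> cm [ 0.02 -0.03  0.  ]
```

```bash
python3 -m creep '[[[0,0,-1,0],[0,0,-3,0],[0,0,-4,0],[0,0,-4,0],[0,0,-1,0]]]'; python3 -m creep '[[[-2.5,-2.4,0,0],[-2.5,-2.4,0,0],[-2.5,-2.4,0,0],[-2.5,-2.4,0,0],[-2.5,-2.4,0,0]]]'; python3 -c "
from h import *
to(416.5,-20.5,200)"
```

```text
time_s: 32.83
ee_pos: [596.4, 154.9, 242.1]
tcp_rot: [0.003, 0.726, 0.687, 0.006]
ft_force: [0.6, 0.7, 0.7]
width: 32.3
time_s: 33.25
ee_pos: [464.7, 33.6, 233.7]
tcp_rot: [0.0, 0.726, 0.687, -0.0]
ft_force: [0.1, -0.4, 0.6]
width: 32.2
t 33.2 ee [464.7  33.6 233.7] yaw 86.85 F [ 0.1 -0.4  0.6] w 32.2 -> cm [-5.67 -4.52  3.37]
```

```bash
python3 -m creep '[[[-2.2,-1.8,0,0],[-2.2,-1.8,0,0],[-1,-0.8,0,0],[0,0,2,0],[0,0,2,0]]]';python3 -m creep '[[[0,0,2,0],[0,0,1,0],[0,0,1,0],[0,0,0,0],[0,0,0,0]]]';python3 -m creep '[[[0,0,0,0],[0,0,0,0]]]'; python3 -c "
from h import *
to(416.5,-20.5,100)"
```

```text
time_s: 33.67
ee_pos: [419.9, -19.0, 194.9]
tcp_rot: [0.003, 0.728, 0.686, -0.0]
ft_force: [-0.6, -0.7, -1.8]
width: 32.1
time_s: 34.08
ee_pos: [418.8, -16.8, 153.8]
tcp_rot: [-0.0, 0.726, 0.687, -0.0]
ft_force: [-0.3, -0.7, -1.1]
width: 32.1
time_s: 34.25
ee_pos: [420.0, -17.2, 154.7]
tcp_rot: [0.001, 0.727, 0.687, 0.0]
ft_force: [0.6, 0.1, -1.3]
width: 32.1
t 34.2 ee [420.  -17.2 154.7] yaw 86.81 F [ 0.6  0.1 -1.3] w 32.1 -> cm [-0.35 -0.35  5.47]
```

```bash
python3 -m creep '[[[-0.3,-0.3,1.5,0],[0,0,1.5,0],[0,0,1,0],[0,0,0.5,0],[0,0,0,0]]]';python3 -m creep '[[[0,0,0,0],[0,0,0,0]]]'; python3 -c "
from h import *
to(416.5,-20.5,93)
s=shot('scene');crop(s,280,220,120,90,6,'sc28.png')"
```

```text
time_s: 34.67
ee_pos: [415.6, -20.1, 108.4]
tcp_rot: [-0.0, 0.727, 0.687, -0.0]
ft_force: [0.3, 0.2, -1.4]
width: 32.2
time_s: 34.83
ee_pos: [416.9, -20.0, 109.6]
tcp_rot: [0.001, 0.727, 0.687, 0.001]
ft_force: [1.1, 0.5, -1.8]
width: 32.0
t 34.8 ee [416.9 -20.  109.6] yaw 86.80 F [ 1.1  0.5 -1.8] w 32.0 -> cm [-0.05 -0.04  1.66]
```

View pics/sc28.png

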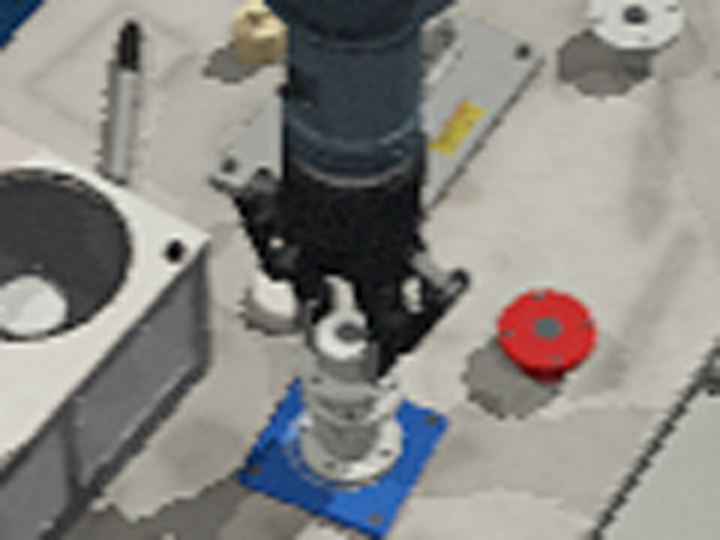

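Aligned over the column (crown hole at crop 350,331, column axis x≈350). Lowering.

```bash
python3 -m creep '[[[0,0,0.6,0],[0,0,0.5,0],[0,0,0.3,0],[0,0,0,0],[0,0,0,0]]]';python3 -c "
from h import *
to(416.5,-20.5,93)"
```

```text
time_s: 35.3
ee_pos: [415.6, -20.0, 94.3]
tcp_rot: [-0.0, 0.727, 0.687, -0.0]
ft_force: [-0.3, 0.0, -0.6]
width: 32.1
t 35.3 ee [415.6 -20.   94.3] yaw 86.80 F [-0.3  0.  -0.6] w 32.1 -> cm [-0.05  0.09  0.13]
```

```bash
python3 -m creep '[[[0,0,0.15,0],[0,0,0.1,0],[0,0,0,0],[0,0,0,0]]]';python3 -c "
from h import *
to(416.5,-20.5,93)"
```

```text
time_s: 35.63
ee_pos: [416.2, -20.0, 92.4]
tcp_rot: [0.0, 0.727, 0.687, 0.0]
ft_force: [-0.3, 0.3, 0.4]
width: 32.5
t 35.6 ee [416.2 -20.   92.4] yaw 86.80 F [-0.3  0.3  0.4] w 32.5 -> cm [-0.05  0.04 -0.06]
```

```bash
python3 -m creep '[[[0,0,0.1,0],[0,0,0,0],[0,0,0,0]]]';python3 -m creep '[[[0,0,0,0],[0,0,0,0],[0,0,0,0],[0,0,0,0],[0,0,0,0]]]' 0.55; python3 -m creep '[[[0,0,-1,0],[0,0,-2,0],[0,0,-4,0],[0,0,-4,0],[0,0,-1,0]]]'; python3 -c "
from m1 import *
to(424,-374,160)
s=shot('scene');crop(s,280,220,120,90,6,'sc29.png');crop(s,350,190,80,60,8,'sc29b.png')
b=blob(s,(374,213,25,20),white);print(b[:3])
"
```

```text
time_s: 35.88
ee_pos: [416.2, -20.0, 92.3]
tcp_rot: [0.0, 0.727, 0.687, -0.001]
ft_force: [-3.4, -0.1, 11.8]
width: 32.4
time_s: 36.3
ee_pos: [415.9, -20.1, 91.1]
tcp_rot: [-0.0, 0.727, 0.687, 0.0]
ft_force: [0.1, 0.4, -0.2]
width: 46.9
time_s: 36.72
ee_pos: [419.8, -19.4, 216.3]
tcp_rot: [0.004, 0.726, 0.687, 0.002]
ft_force: [1.1, 0.7, -0.3]
width: 47.0
t 36.7 ee [419.8 -19.4 216.3] yaw 86.84 F [ 1.1  0.7 -0.3] w 47.0 -> cm [-35.4   2.3   5.7]
(array([383.2, 218.6]), (15.639992713928223, 21.82569694519043), np.int32(205))
```

View pics/sc29.png

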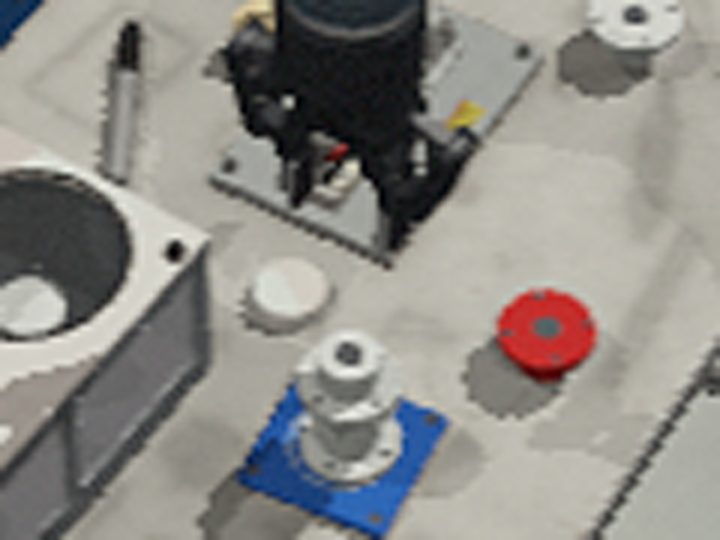

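View pics/sc29b.png

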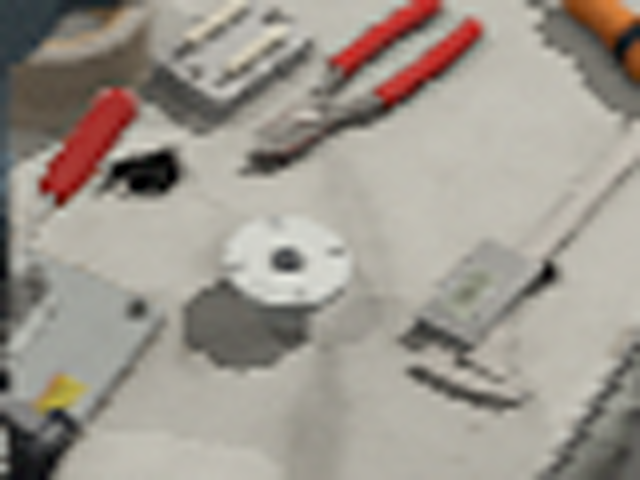

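```bash
python3 - <<'E'
from h import *
s=shot("scene");t=shot("top")
cs=lambda u,v:((u+.5)/8-.5+350,(v+.5)/8-.5+190)
print(onz(s,*cs(286,259),28)); 
ct=lambda u,v:((u+.5)/4-.5+320,(v+.5)/4-.5+170)
print(onz(t,*ct(411,474),28)); crop(t,380,250,100,75,8,"tc29.png")
E
```

```text
[ 421.82850882 -370.00137305   28.        ]
[ 424.14158134 -372.46607462   28.        ]
```

View pics/tc29.png

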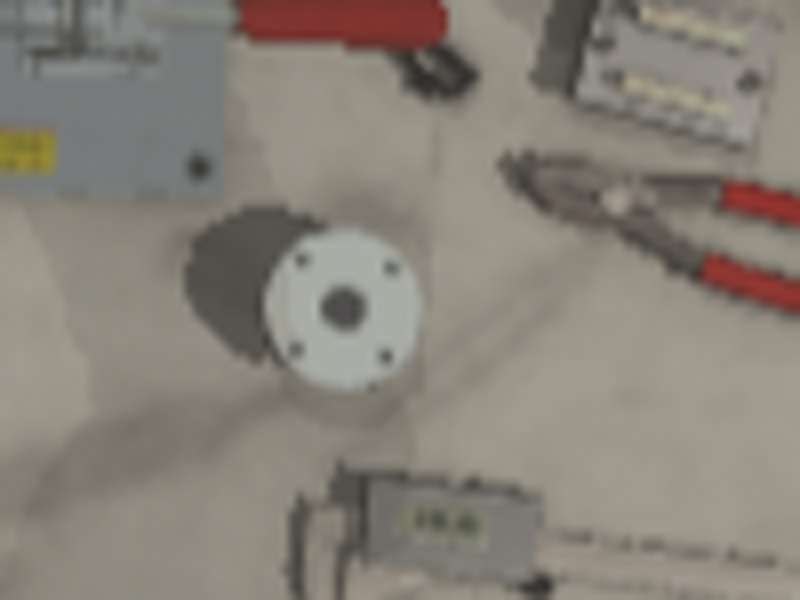

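```bash
python3 -m creep '[[[-3.9,0.25,0,0],[-3.9,0.25,0,0],[-3.9,0.25,0,0],[-3.9,0.25,0,0],[-3.9,0.25,0,0]]]' 0.9 40; python3 -m creep '[[[-3.9,0.25,0,0],[-3.9,0.25,0,0],[-3.9,0.25,1,0],[-3.9,0.2,2,0],[0,0,2,0]]]'; python3 -m creep '[[[0,0,2,0],[0,0,2,0],[0,0,0,0],[0,0,0,0],[0,0,0,0]]]'; python3 -c "
from h import *
to(423,-371.2,50)"
```

```text
time_s: 37.28
ee_pos: [415.7, -216.5, 208.8]
tcp_rot: [-0.002, 0.726, 0.687, -0.001]
ft_force: [1.1, 0.5, 0.5]
width: 77.0
time_s: 37.7
ee_pos: [415.4, -379.5, 159.2]
tcp_rot: [0.001, 0.731, 0.683, -0.001]
ft_force: [-0.6, -0.5, -0.5]
width: 76.9
time_s: 38.12
ee_pos: [418.5, -369.0, 121.7]
tcp_rot: [-0.001, 0.726, 0.687, 0.0]
ft_force: [0.2, -0.4, 1.2]
width: 77.2
t 38.1 ee [ 418.5 -369.   121.7] yaw 86.86 F [ 0.2 -0.4  1.2] w 77.2 -> cm [-0.2   0.47  7.17]
```

```bash
python3 -m creep '[[[-0.2,0.4,2.5,0],[0,0,2.5,0],[0,0,2,0],[0,0,0,0],[0,0,0,0]]]'; python3 -m creep '[[[0,0,0,0],[0,0,0,0]]]'; python3 -c "
from h import *
to(423,-371.2,25.5)
s=shot('scene');crop(s,330,170,120,90,6,'sc30.png')"
```

```text
time_s: 38.53
ee_pos: [422.3, -371.7, 52.5]
tcp_rot: [-0.0, 0.726, 0.687, -0.0]
ft_force: [0.7, 0.3, -0.2]
width: 76.9
time_s: 38.7
ee_pos: [423.8, -373.0, 54.5]
tcp_rot: [0.002, 0.727, 0.687, 0.0]
ft_force: [0.2, -1.0, 0.4]
width: 76.6
t 38.7 ee [ 423.8 -373.    54.5] yaw 86.80 F [ 0.2 -1.   0.4] w 76.6 -> cm [ 0.18 -0.1   2.89]
```

View pics/sc30.png

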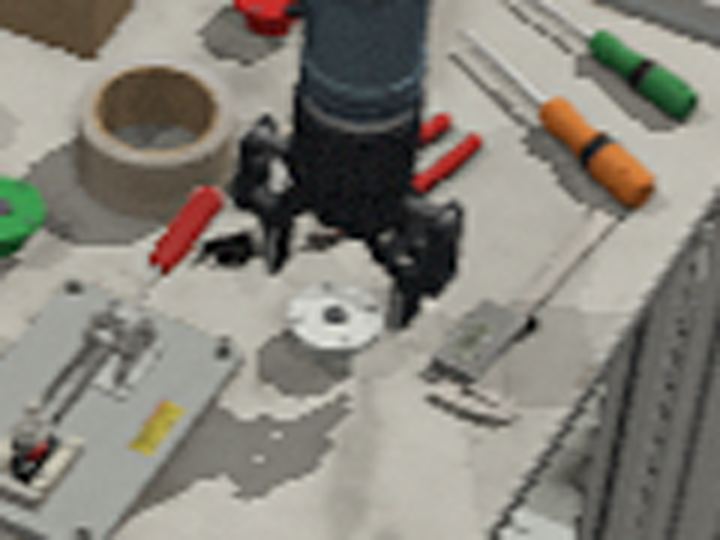

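```bash
python3 -m creep '[[[0.1,0,1.2,0],[0,0,1,0],[0,0,0.5,0],[0,0,0,0],[0,0,0,0]]]'; python3 -m creep '[[[0,0,0.1,0],[0,0,0,0],[0,0,0,0],[0,0,0,0],[0,0,0,0]]]' 0 50; python3 -c "
from h import *
to(423,-371.2,25.5)"
```

```text
time_s: 39.17
ee_pos: [421.7, -370.4, 24.2]
tcp_rot: [-0.001, 0.727, 0.687, -0.0]
ft_force: [1.0, -0.2, 1.2]
width: 76.6
time_s: 39.58
ee_pos: [423.0, -371.3, 24.8]
tcp_rot: [0.001, 0.727, 0.687, 0.0]
ft_force: [-0.9, 0.6, 1.7]
width: 53.5
t 39.6 ee [ 423.  -371.3   24.8] yaw 86.80 F [-0.9  0.6  1.7] w 53.5 -> cm [ 0.01 -0.   -0.07]
```

```bash
python3 -m creep '[[[0,0,-1,0],[0,0,-3,0],[0,0,-4,0],[0,0,-4,0],[0,0,-4,0]]]'; python3 -m creep '[[[0,0,-2,0],[3.5,-0.25,0,0],[3.9,-0.25,0,0],[3.9,-0.25,0,0],[3.9,-0.25,0,0]]]'; python3 -m creep '[[[3.9,-0.25,0,0],[3.9,-0.25,0,0],[3.9,-0.25,0,0],[3.9,-0.25,0,0],[3.9,-0.25,0,0]]]'; python3 -m creep '[[[0,0,0,0],[0,0,0,0],[0,0,0,0]]]'; python3 -c "
from h import *
to(416.2,-20.5,150)
s=shot('scene');crop(s,280,200,120,90,6,'sc31.png')"
```

```text
time_s: 40.0
ee_pos: [421.4, -370.2, 185.6]
tcp_rot: [-0.001, 0.726, 0.687, -0.0]
ft_force: [1.0, -0.8, -0.1]
width: 53.8
time_s: 40.42
ee_pos: [420.0, -217.0, 204.5]
tcp_rot: [-0.0, 0.727, 0.687, -0.0]
ft_force: [0.8, 1.0, -1.0]
width: 53.9
time_s: 40.83
ee_pos: [418.1, -21.6, 204.3]
tcp_rot: [0.0, 0.727, 0.687, -0.001]
ft_force: [0.8, 1.0, -1.1]
width: 53.8
time_s: 41.08
ee_pos: [418.7, -23.5, 204.2]
tcp_rot: [0.0, 0.726, 0.687, -0.001]
ft_force: [-0.3, -0.7, -0.6]
width: 54.0
t 41.1 ee [418.7 -23.5 204.2] yaw 86.85 F [-0.3 -0.7 -0.6] w 54.0 -> cm [ 0.3  -0.27  5.42]
```

View pics/sc31.png

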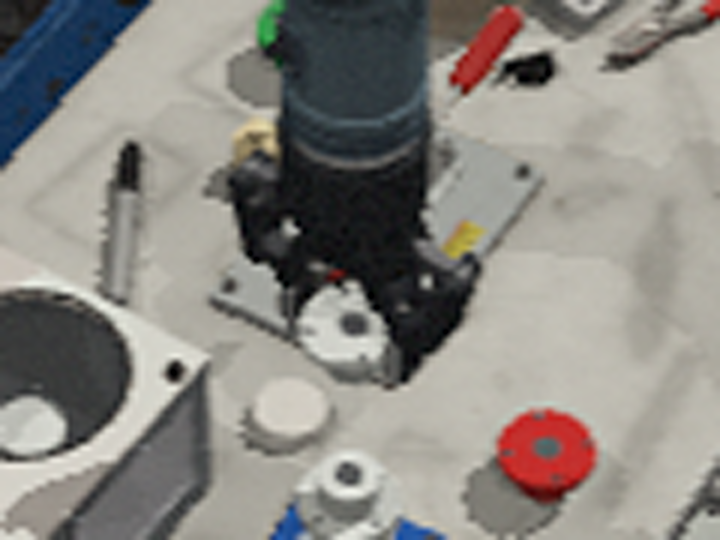

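```bash
python3 -m creep '[[[0.3,-0.25,1.5,0],[0,0,2,0],[0,0,2,0],[0,0,1,0],[0,0,0,0]]]'; python3 -m creep '[[[0,0,0,0],[0,0,0,0],[0,0,0,0]]]'; python3 - <<'E'
from h import *
to(416.2,-20.3,117.5)
s=shot('scene');crop(s,280,200,120,90,6,'sc32.png')
E
```

```text
time_s: 41.55
ee_pos: [414.4, -21.8, 136.7]
tcp_rot: [-0.003, 0.728, 0.686, -0.002]
ft_force: [-0.9, 0.1, -0.6]
width: 54.0
time_s: 41.8
ee_pos: [417.9, -20.8, 140.2]
tcp_rot: [0.001, 0.727, 0.687, 0.001]
ft_force: [1.1, 0.3, -1.6]
width: 53.4
t 41.8 ee [417.9 -20.8 140.2] yaw 86.71 F [ 1.1  0.3 -1.6] w 53.4 -> cm [ 0.04 -0.18  2.27]
```

View pics/sc32.png

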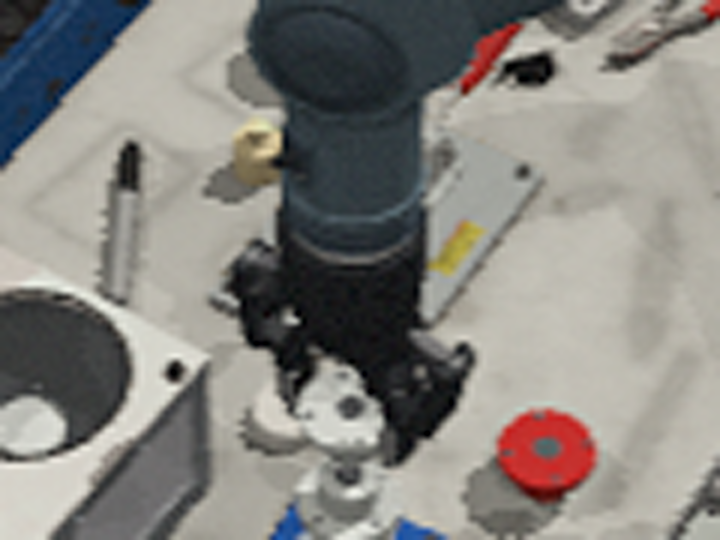

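```bash
python3 - <<'E'
from h import *
s=shot('scene')
cs=lambda u,v:((u+.5)/6-.5+280,(v+.5)/6-.5+200)
print(onz(s,*cs(350,405),143.4),onz(s,*cs(348,474),92))
E
python3 -m creep '[[[0,-0.1,0.7,0],[0,0,0.6,0],[0,0,0.4,0],[0,0,0,0],[0,0,0,0]]]'; python3 -c "
from h import *
to(416.2,-20.3,117.5)"
```

```text
[416.48786326 -21.90584566 143.4       ] [413.98450778 -16.70788796  92.        ]
time_s: 42.32
ee_pos: [415.4, -19.9, 121.7]
tcp_rot: [-0.001, 0.726, 0.687, -0.0]
ft_force: [0.0, -0.2, -0.5]
width: 53.8
t 42.3 ee [415.4 -19.9 121.7] yaw 86.82 F [ 0.  -0.2 -0.5] w 53.8 -> cm [-0.04  0.09  0.42]
```

```bash
python3 -m creep '[[[0.3,0,0,0],[0,0,0.15,0],[0,0,0,0],[0,0,0,0],[0,0,0,0]]]'; python3 - <<'E'
from h import *
to(416,-17,117.5)
s=shot('scene');crop(s,310,240,60,45,12,'sc33.png')
E
```

```text
time_s: 42.73
ee_pos: [416.1, -17.1, 120.8]
tcp_rot: [0.0, 0.727, 0.687, 0.0]
ft_force: [-0.1, 0.1, -1.1]
width: 53.9
t 42.7 ee [416.1 -17.1 120.8] yaw 86.80 F [-0.1  0.1 -1.1] w 53.9 -> cm [ 0.01 -0.01  0.33]
```

View pics/sc33.png

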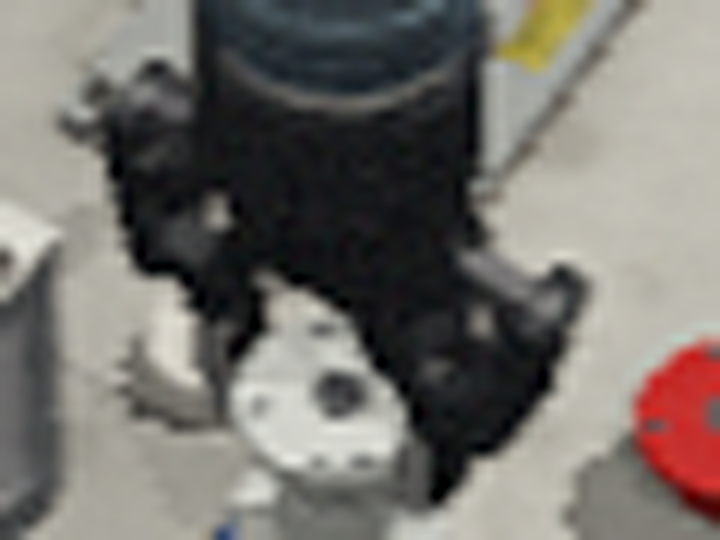

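```bash
python3 -m creep '[[[0,0,0.2,0],[0,0,0.15,0],[0,0,0,0],[0,0,0,0],[0,0,0,0]]]'; python3 -c "
from h import *
to(416,-17,117)"
```

```text
time_s: 43.2
ee_pos: [416.0, -17.1, 117.2]
tcp_rot: [-0.0, 0.727, 0.687, 0.0]
ft_force: [-0.1, -0.2, -0.7]
width: 53.8
t 43.2 ee [416.  -17.1 117.2] yaw 86.79 F [-0.1 -0.2 -0.7] w 53.8 -> cm [ 0.01 -0.01  0.02]
```

```bash
python3 -m creep '[[[0,0,0.1,0],[0,0,0.1,0],[0,0,0,0],[0,0,0,0]]]'; python3 -c "
from h import *
to(416,-17,117)"
```

```text
time_s: 43.53
ee_pos: [416.6, -17.0, 116.7]
tcp_rot: [0.0, 0.727, 0.687, -0.001]
ft_force: [-3.9, 0.6, 13.7]
width: 54.0
t 43.5 ee [416.6 -17.  116.7] yaw 86.79 F [-3.9  0.6 13.7] w 54.0 -> cm [-0.01 -0.06 -0.03]
```

```bash
python3 -m creep '[[[0,0,-0.1,0],[0,0,0,0],[0,0,0,0],[0,0,0,0],[0,0,0,0]]]' 0.9; python3 -m creep '[[[0,0,-1,0],[0,0,-2,0],[0,0,-4,0],[0,0,-4,0],[0,0,-4,0]]]'; python3 - <<'E'
from h import *
to(601.4,277.3,260)
s=shot('scene');crop(s,280,210,120,90,6,'sc34.png')
E
```

```text
time_s: 43.95
ee_pos: [415.9, -17.2, 116.1]
tcp_rot: [-0.0, 0.727, 0.687, -0.0]
ft_force: [0.6, -0.4, -0.1]
width: 76.9
time_s: 44.37
ee_pos: [415.3, -16.4, 267.1]
tcp_rot: [-0.001, 0.726, 0.688, 0.0]
ft_force: [0.4, -1.1, 0.3]
width: 76.7
t 44.4 ee [415.3 -16.4 267.1] yaw 86.87 F [ 0.4 -1.1  0.3] w 76.7 -> cm [30.34 16.98  0.73]
```

View pics/sc34.png

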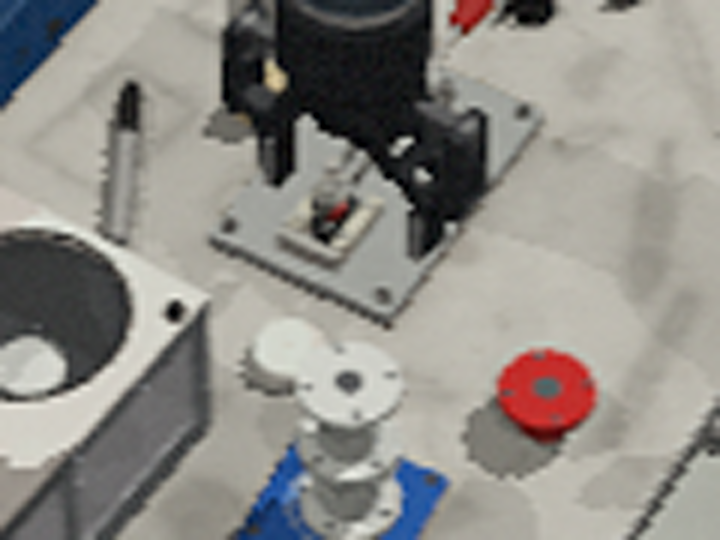

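Four stacked straight. Now the last flange, under the left port.

```bash
python3 -m creep '[[[3.3,1.8,0,0],[3.3,1.8,0,0],[3.3,1.8,0,0],[3.3,1.8,0,0],[3.3,1.8,0,0]]]' 0.55 40;  python3 -m creep '[[[3.3,1.9,0,0],[3.3,1.9,0,0],[3.3,1.9,0,0],[3.3,1.9,1,0],[0.5,0.4,2,0]]]'; python3 -m creep '[[[0,0,2,0],[0,0,0,0],[0,0,0,0],[0,0,0,0]]]'; python3 -c "
from h import *
to(601.4,277.3,150)"
```

```text
time_s: 44.83
ee_pos: [516.2, 143.2, 265.1]
tcp_rot: [-0.0, 0.727, 0.686, -0.0]
ft_force: [-0.2, -0.0, 0.9]
width: 47.2
time_s: 45.25
ee_pos: [604.4, 284.0, 237.8]
tcp_rot: [-0.002, 0.725, 0.689, 0.005]
ft_force: [-0.9, 1.3, 0.5]
width: 47.3
time_s: 45.58
ee_pos: [603.0, 274.5, 216.6]
tcp_rot: [0.0, 0.727, 0.687, 0.0]
ft_force: [0.2, -0.2, -0.5]
width: 47.0
t 45.6 ee [603.  274.5 216.6] yaw 86.74 F [ 0.2 -0.2 -0.5] w 47.0 -> cm [ 0.27 -0.18  6.66]
```

```bash
python3 -m creep '[[[0.2,-0.15,2.5,0],[0,0,2.5,0],[0,0,1.6,0],[0,0,0,0],[0,0,0,0]]]'; python3 -c "
from h import *
to(601.4,277.3,104)
s=shot('scene');crop(s,180,250,133,100,6,'sc35.png')"
```

```text
time_s: 46.0
ee_pos: [601.5, 276.1, 150.4]
tcp_rot: [0.0, 0.727, 0.687, -0.0]
ft_force: [0.2, -0.1, 1.0]
width: 47.0
t 46.0 ee [601.5 276.1 150.4] yaw 86.73 F [ 0.2 -0.1  1. ] w 47.0 -> cm [ 0.12 -0.02  4.64]
```

View pics/sc35.png

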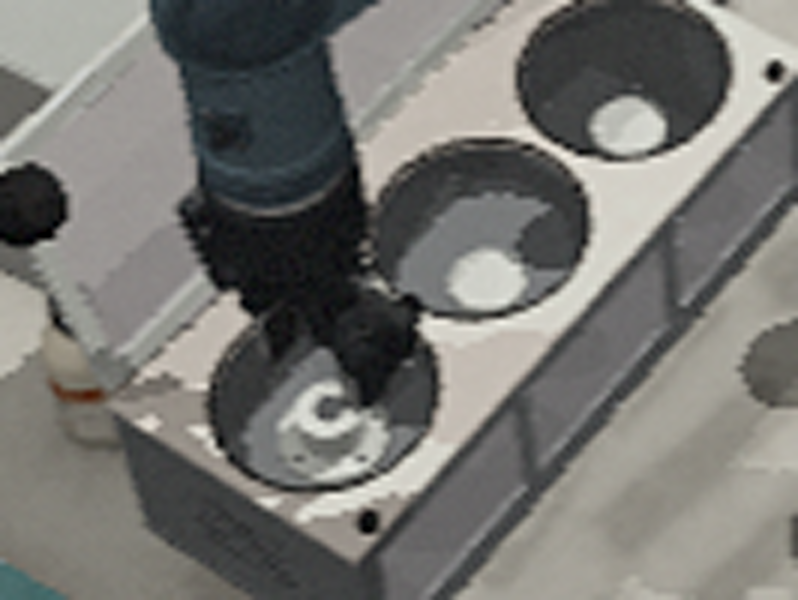

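```bash
python3 -m creep '[[[0.1,0,1.5,0],[0,0,1.5,0],[0,0,1,0],[0,0,0.6,0],[0,0,0,0]]]'; python3 -m creep '[[[0,0,0,0],[0,0,0,0],[0,0,0,0],[0,0,0,0],[0,0,0,0]]]' 0 50; python3 -c "
from h import *
to(601.4,277.3,104)"
```

```text
time_s: 46.47
ee_pos: [600.0, 276.9, 101.4]
tcp_rot: [-0.001, 0.727, 0.687, -0.002]
ft_force: [-0.7, -0.2, -0.2]
width: 47.0
time_s: 46.88
ee_pos: [601.5, 278.1, 104.5]
tcp_rot: [0.0, 0.727, 0.687, 0.0]
ft_force: [0.6, -0.4, -1.4]
width: 32.2
t 46.9 ee [601.5 278.1 104.5] yaw 86.80 F [ 0.6 -0.4 -1.4] w 32.2 -> cm [-0.08 -0.    0.05]
```

```bash
python3 -m creep '[[[0,0,-1,0],[0,0,-3,0],[0,0,-4,0],[0,0,-4,0],[0,0,-4,0]]]'; python3 -m creep '[[[-3.3,-1.9,-1,0],[-3.3,-1.9,0,0],[-3.3,-1.9,0,0],[-3.3,-1.9,0,0],[-3.3,-1.9,0,0]]]';  python3 -m creep '[[[-3.3,-1.8,0,0],[-3.3,-1.8,0,0],[-3.3,-1.8,0,0],[-3,-1.8,0,0],[0,0,0,0]]]'; python3 -m creep '[[[0,0,0,0],[0,0,0,0],[0,0,0,0]]]'; python3 -c "
from h import *
to(416,-18,200)"
```

```text
time_s: 47.3
ee_pos: [600.8, 278.0, 266.5]
tcp_rot: [-0.0, 0.726, 0.687, -0.0]
ft_force: [1.3, -0.1, -0.9]
width: 32.3
time_s: 47.72
ee_pos: [496.0, 117.8, 274.5]
tcp_rot: [0.0, 0.726, 0.687, -0.0]
ft_force: [1.1, -0.7, 0.3]
width: 31.9
time_s: 48.13
ee_pos: [417.2, -8.1, 274.0]
tcp_rot: [0.004, 0.73, 0.684, -0.007]
ft_force: [0.4, -0.5, -0.4]
width: 32.3
time_s: 48.38
ee_pos: [422.0, 0.3, 274.8]
tcp_rot: [-0.0, 0.725, 0.688, 0.0]
ft_force: [-0.5, -0.0, -0.8]
width: 32.0
t 48.4 ee [4.220e+02 3.000e-01 2.748e+02] yaw 87.02 F [-0.5 -0.  -0.8] w 32.0 -> cm [-1.87 -0.5   7.48]
```

```bash
python3 -m creep '[[[-1.8,-0.4,1.5,0],[0,0,2,0],[0,0,2,0],[0,0,1.5,0],[0,0,0.5,0]]]'; python3 -m creep '[[[0,0,0,0],[0,0,0,0],[0,0,0,0],[0,0,0,0]]]'; python3 -c "
from h import *
to(416,-18,150)
s=shot('scene');crop(s,290,200,90,68,8,'sc36.png')"
```

```text
time_s: 48.8
ee_pos: [415.1, -16.8, 197.2]
tcp_rot: [-0.004, 0.725, 0.689, 0.001]
ft_force: [-1.1, 0.0, -1.4]
width: 32.5
time_s: 49.13
ee_pos: [417.3, -19.0, 200.5]
tcp_rot: [0.001, 0.726, 0.687, 0.0]
ft_force: [-0.7, 0.6, -1.4]
width: 32.0
t 49.1 ee [417.3 -19.  200.5] yaw 86.86 F [-0.7  0.6 -1.4] w 32.0 -> cm [ 0.1  -0.14  5.05]
```

View pics/sc36.png

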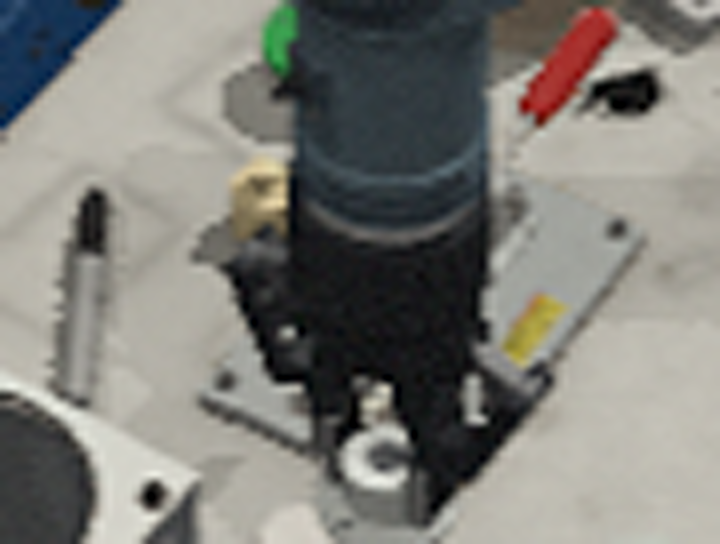

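```bash
python3 - <<'E'
from h import *
s=shot('scene')
c8=lambda u,v:((u+.5)/8-.5+290,(v+.5)/8-.5+200)
c6=lambda u,v:((u+.5)/6-.5+280,(v+.5)/6-.5+210)
print(onz(s,*c8(386,458),199),onz(s,*c6(349,380),120))
E
python3 -m creep '[[[0,-0.1,1,0],[0,0,1,0],[0,0,1,0],[0,0,0.5,0],[0,0,0,0]]]'; python3 -m creep '[[[0,0,0,0],[0,0,0,0],[0,0,0,0]]]'; python3 - <<'E'
from h import *
to(416,-18,150)
s=shot('scene');crop(s,290,220,90,68,8,'sc37.png')
E
```

```text
[415.03682116 -17.58419415 199.        ] [414.28083546 -17.64603618 120.        ]
time_s: 49.65
ee_pos: [414.3, -19.5, 163.8]
tcp_rot: [-0.001, 0.727, 0.687, -0.001]
ft_force: [-0.5, -0.7, -1.1]
width: 32.3
time_s: 49.9
ee_pos: [415.7, -19.4, 165.1]
tcp_rot: [0.0, 0.727, 0.687, -0.0]
ft_force: [-0.2, 0.4, -0.6]
width: 32.5
t 49.9 ee [415.7 -19.4 165.1] yaw 86.81 F [-0.2  0.4 -0.6] w 32.5 -> cm [0.14 0.02 1.51]
```

View pics/sc37.png

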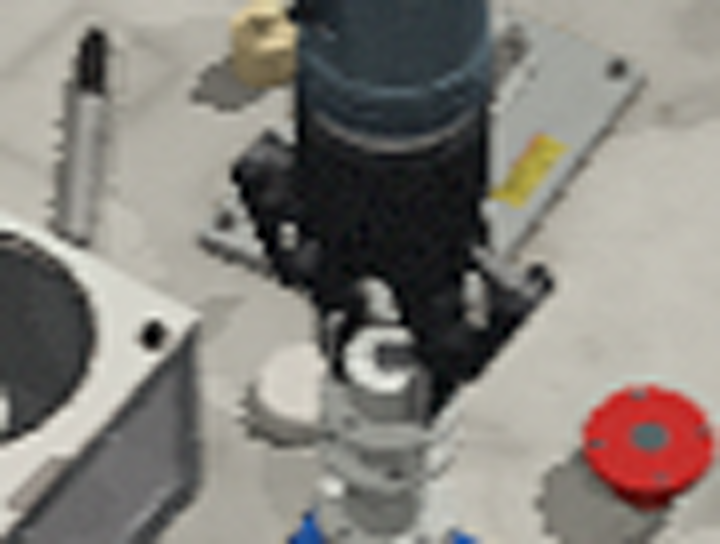

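Aligned well (within 1–2 mm by both readings). Lowering gently.

```bash
python3 -m creep '[[[0,0,0.5,0],[0,0,0.4,0],[0,0,0.3,0],[0,0,0,0],[0,0,0,0]]]'; python3 -m creep '[[[0,0,0.1,0],[0,0,0.1,0],[0,0,0,0],[0,0,0,0]]]';python3 -c "
from h import *
to(416,-18,149)"
```

```text
time_s: 50.37
ee_pos: [414.7, -19.1, 152.0]
tcp_rot: [-0.001, 0.726, 0.687, -0.0]
ft_force: [0.3, 0.9, -1.6]
width: 32.3
time_s: 50.7
ee_pos: [415.0, -19.3, 150.4]
tcp_rot: [-0.0, 0.726, 0.687, -0.0]
ft_force: [-0.1, -0.7, -1.5]
width: 32.2
t 50.7 ee [415.  -19.3 150.4] yaw 86.82 F [-0.1 -0.7 -1.5] w 32.2 -> cm [0.13 0.09 0.14]
```

```bash
python3 -m creep '[[[0,0,0.1,0],[0,0,0.05,0],[0,0,0,0],[0,0,0,0]]]';python3 -c "
from h import *
to(416,-18,149)"
```

```text
time_s: 51.03
ee_pos: [415.0, -19.3, 148.9]
tcp_rot: [-0.0, 0.726, 0.687, -0.0]
ft_force: [-0.4, 0.4, -1.6]
width: 32.0
t 51.0 ee [415.  -19.3 148.9] yaw 86.82 F [-0.4  0.4 -1.6] w 32.0 -> cm [ 0.13  0.09 -0.01]
```

```bash
python3 -m creep '[[[0,0,0.1,0],[0,0,0,0],[0,0,0,0],[0,0,0,0]]]';python3 -c "
from h import *
to(416,-18,149)"
```

```text
time_s: 51.37
ee_pos: [415.4, -19.2, 148.8]
tcp_rot: [-0.0, 0.727, 0.687, -0.001]
ft_force: [-2.4, 0.1, 6.6]
width: 32.3
t 51.4 ee [415.4 -19.2 148.8] yaw 86.81 F [-2.4  0.1  6.6] w 32.3 -> cm [ 0.13  0.06 -0.02]
```

Seated (6.6 N). Releasing.

```bash
python3 -m creep '[[[0,0,0,0],[0,0,0,0],[0,0,0,0],[0,0,0,0],[0,0,0,0]]]' 0.55; python3 -m creep '[[[0,0,-1,0],[0,0,-1,0],[0,0,-2,0],[0,0,-4,0],[0,0,-4,0]]]';python3 -m creep '[[[0,0,-4,0],[0,0,-2,0],[0,0,0,0],[0,0,0,0]]]'; python3 - <<'E'
from h import *
to(735,145.5,400)
s=shot('scene');crop(s,280,200,120,90,6,'sc38.png');crop(s,150,130,160,120,5,'sc38b.png')
E
```

```text
time_s: 51.78
ee_pos: [415.0, -19.3, 147.9]
tcp_rot: [-0.0, 0.726, 0.687, -0.0]
ft_force: [-0.7, -0.4, -0.3]
width: 46.9
time_s: 52.2
ee_pos: [414.0, -18.4, 262.2]
tcp_rot: [-0.004, 0.726, 0.688, 0.0]
ft_force: [-0.4, -3.4, 0.5]
width: 46.8
time_s: 52.53
ee_pos: [415.6, -20.5, 323.4]
tcp_rot: [0.001, 0.727, 0.686, -0.002]
ft_force: [0.1, 0.1, -0.9]
width: 46.8
t 52.5 ee [415.6 -20.5 323.4] yaw 86.69 F [ 0.1  0.1 -0.9] w 46.8 -> cm [18.38 30.93 -7.75]
```

View pics/sc38.png

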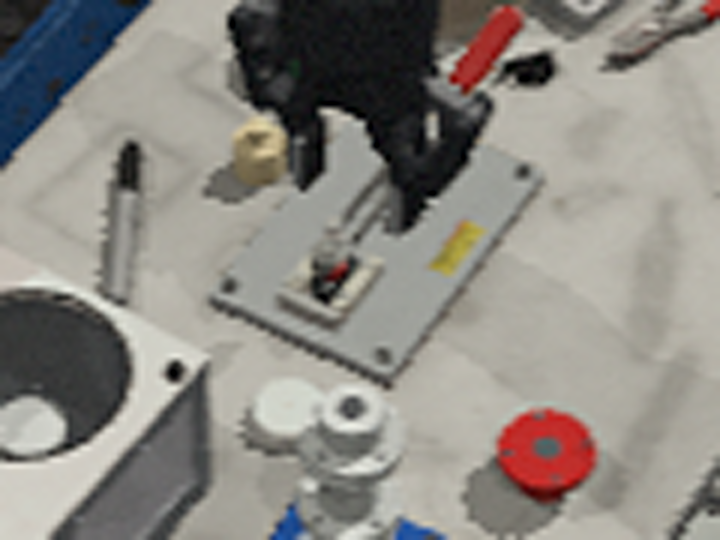

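View pics/sc38b.png

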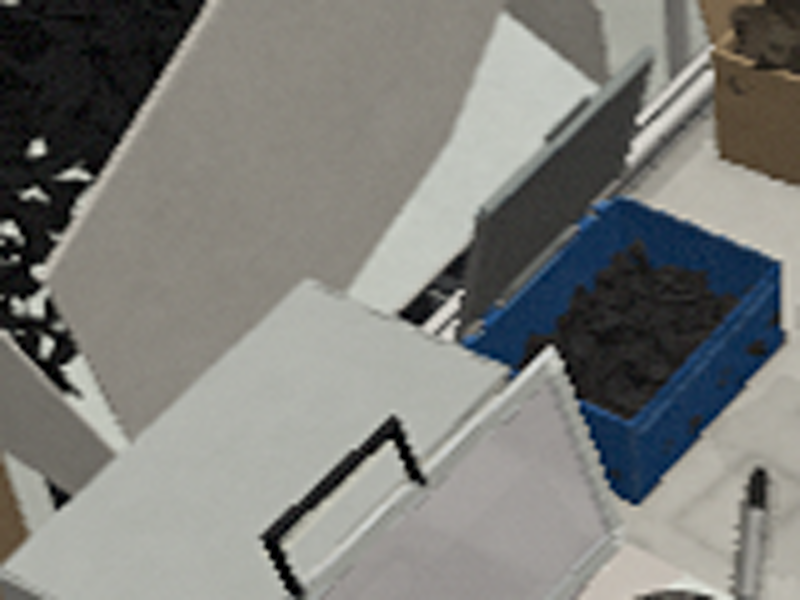

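```bash
python3 - <<'E'
from h import *
s=shot('scene')
c6=lambda u,v:((u+.5)/6-.5+280,(v+.5)/6-.5+200)
print(onz(s,*c6(352,406),148))
E
python3 -m creep '[[[0,0,-4,0],[1.8,3,-3.5,0],[2,3.4,0,0],[2,3.5,0,0],[2,3.5,0,0]]]' 0.4 40; python3 -m creep '[[[2,3.5,0,0],[2,3.5,0,0],[2,3.5,0,0],[2,3.5,0,0],[2,3,0,0]]]'; python3 -m creep '[[[0,0,0,0],[0,0,0,0],[0,0,0,0],[0,0,0,0]]]'; python3 -c "
from h import *
to(735,145.9,345)"
```

```text
[413.4376164  -18.66988461 148.        ]
time_s: 53.05
ee_pos: [506.2, 24.2, 391.0]
tcp_rot: [-0.005, 0.727, 0.687, -0.011]
ft_force: [-2.0, -1.6, 3.0]
width: 34.6
time_s: 53.47
ee_pos: [676.5, 115.8, 382.4]
tcp_rot: [-0.009, 0.724, 0.69, -0.012]
ft_force: [-0.3, -0.2, 0.7]
width: 34.3
time_s: 53.8
ee_pos: [674.2, 113.7, 387.2]
tcp_rot: [-0.006, 0.725, 0.689, -0.01]
ft_force: [-0.1, -0.2, -0.2]
width: 34.3
t 53.8 ee [674.2 113.7 387.2] yaw 87.12 F [-0.1 -0.2 -0.2] w 34.3 -> cm [3.55 6.01 4.05]
```

```bash
python3 -m creep '[[[1.2,2,0,0],[1.2,2,0,0],[1.1,2,0,0],[0,0,0,0],[0,0,0,0]]]';  python3 -m creep '[[[0,0,0,0],[0,0,0,0],[0,0,0,0]]]'; python3 - <<'E'
from h import *
to(735,145.9,345); o,M=st(); print(o['tcp_rot'],o['joint_positions'])
s=shot('scene');crop(s,180,180,120,90,6,'sc39.png')
E
```

```text
time_s: 54.22
ee_pos: [736.4, 145.3, 386.5]
tcp_rot: [-0.006, 0.725, 0.689, -0.01]
ft_force: [-0.8, 0.3, -0.0]
width: 34.0
time_s: 54.47
ee_pos: [736.2, 145.1, 387.4]
tcp_rot: [-0.005, 0.725, 0.689, -0.01]
ft_force: [-0.5, 0.4, -0.4]
width: 34.1
t 54.5 ee [736.2 145.1 387.4] yaw 87.06 F [-0.5  0.4 -0.4] w 34.1 -> cm [ 0.1  -0.03  4.24]
[-0.00522617  0.72497862  0.68868473 -0.00959346] [ 0.29466024  0.73773291 -1.06666257  1.06065329  0.62509929  1.66943456
 -0.6305472 ]
```

View pics/sc39.png

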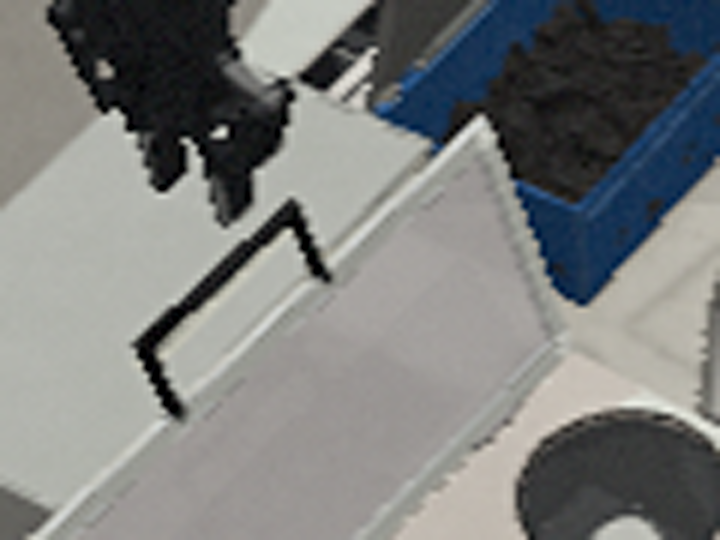

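```bash
python3 -m creep '[[[0,0,2,0],[0,0,2,0],[0,0,2,0],[0,0,0.8,0],[0,0,0,0]]]';  python3 -m creep '[[[0,0,0,0],[0,0,0,0],[0,0,0,0]]]'; python3 - <<'E'
from h import *
to(735,145.9,317)
s=shot('scene');crop(s,180,180,120,90,6,'sc40.png')
E
```

```text
time_s: 54.93
ee_pos: [734.1, 144.6, 315.5]
tcp_rot: [-0.006, 0.725, 0.689, -0.012]
ft_force: [0.9, -0.5, -0.4]
width: 34.0
time_s: 55.18
ee_pos: [735.6, 146.6, 320.5]
tcp_rot: [-0.005, 0.725, 0.689, -0.008]
ft_force: [0.6, 0.4, 0.1]
width: 34.5
t 55.2 ee [735.6 146.6 320.5] yaw 87.12 F [0.6 0.4 0.1] w 34.5 -> cm [-0.07 -0.05  0.35]
```

View pics/sc40.png

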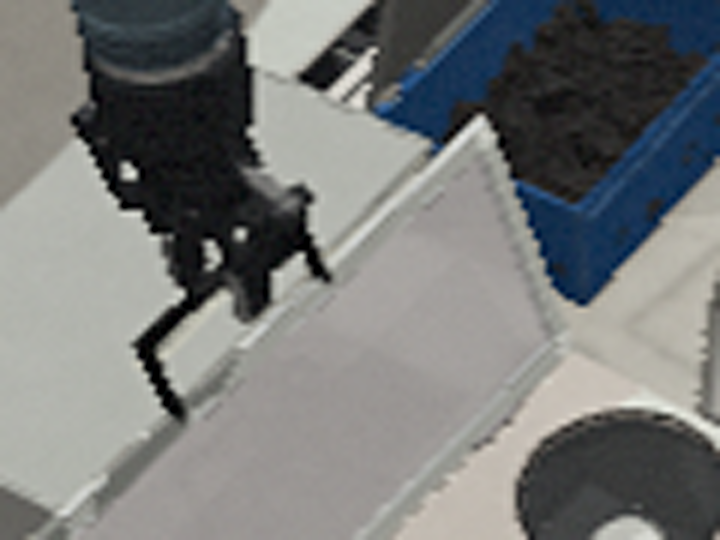

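```bash
python3 -m creep '[[[0,0,0.3,0],[0,0,0,0],[0,0,0,0],[0,0,0,0]]]' ;  python3 -m creep '[[[0,0,0,0],[0,0,0,0],[0,0,0,0],[0,0,0,0],[0,0,0,0]]]' 0 60; python3 -m creep '[[[0,-0.5,-0.13,0],[0,-0.6,-0.14,0],[0,-0.8,-0.15,0],[0,-0.9,-0.13,0],[0,0,0,0]]]'; python3 - <<'E'
from h import *
to(735,145.9,317)
s=shot('scene');crop(s,180,180,120,90,6,'sc41.png')
E
```

```text
time_s: 55.57
ee_pos: [735.1, 146.0, 315.4]
tcp_rot: [-0.006, 0.725, 0.689, -0.01]
ft_force: [0.4, -0.4, 0.6]
width: 34.1
time_s: 55.98
ee_pos: [734.7, 146.1, 315.6]
tcp_rot: [-0.006, 0.725, 0.689, -0.01]
ft_force: [-1.2, -0.1, 1.1]
width: 8.1
time_s: 56.4
ee_pos: [705.3, 147.6, 322.1]
tcp_rot: [-0.006, 0.724, 0.69, -0.011]
ft_force: [0.9, 0.5, -0.4]
width: 8.0
t 56.4 ee [705.3 147.6 322.1] yaw 87.21 F [ 0.9  0.5 -0.4] w 8.0 -> cm [-0.02  2.99  0.44]
```

View pics/sc41.png

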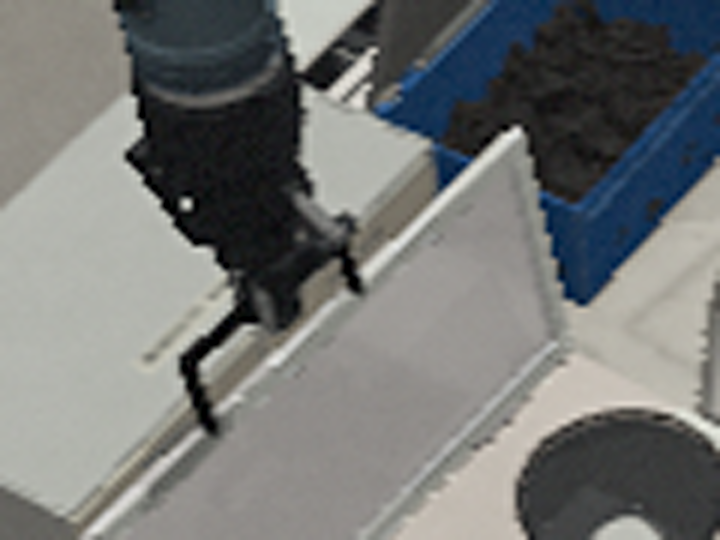

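```bash
python3 -m creep '[[[0,-1.97,-0.15,0],[0,-1.98,0.04,0],[0,-1.96,0.24,0],[0,-1.93,0.43,0],[0,0,0,0]]]'; python3 -m creep '[[[0,-1.88,0.62,0],[0,-1.81,0.81,0],[0,-1.72,0.98,0],[0,-1.61,1.15,0],[0,0,0,0]]]';  python3 - <<'E'
from h import *
to(735,145.9,317); o,M=st(); p=o['ee_pos']; print(np.arctan2(p[2]-127,(680-p[0])/.9986), np.hypot(p[2]-127,680-p[0]))
s=shot('scene');crop(s,180,180,160,120,5,'sc42.png')
E
```

```text
time_s: 56.87
ee_pos: [625.0, 151.7, 317.6]
tcp_rot: [-0.006, 0.723, 0.69, -0.012]
ft_force: [-0.5, 0.4, 2.2]
width: 7.6
time_s: 57.28
ee_pos: [554.2, 155.4, 281.9]
tcp_rot: [-0.007, 0.723, 0.69, -0.012]
ft_force: [-2.4, 0.1, 1.1]
width: 7.7
t 57.3 ee [554.2 155.4 281.9] yaw 87.31 F [-2.4  0.1  1.1] w 7.7 -> cm [-0.13 18.   -3.99]
0.8881729425150643 199.56125571210293
```

View pics/sc42.png

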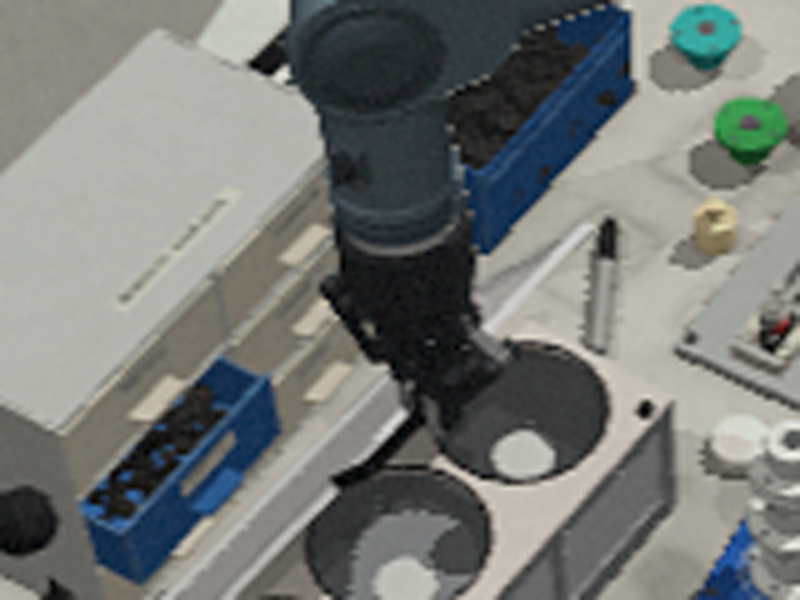

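Angle ≈ 0.89, tracking well. Continuing down.

```bash
python3 -m creep '[[[0,-1.49,1.31,0],[0,-1.35,1.45,0],[0,-1.2,1.58,0],[0,-1.03,1.69,0],[0,0,0,0]]]'; python3 -m creep '[[[0,-0.86,1.78,0],[0,-0.36,0.92,0],[0,-0.32,0.94,0],[0,-0.27,0.95,0],[0,0,0,0]]]';  python3 - <<'E'
from h import *
to(482.6,159,125); o,M=st(); p=o['ee_pos']; print(np.arctan2(p[2]-127,(680-p[0])/.9986), np.hypot(p[2]-127,680-p[0]))
E
```

```text
time_s: 57.75
ee_pos: [506.8, 157.8, 222.9]
tcp_rot: [-0.006, 0.724, 0.689, -0.008]
ft_force: [2.8, 3.3, -3.8]
width: 8.0
time_s: 58.17
ee_pos: [489.1, 158.7, 178.3]
tcp_rot: [-0.006, 0.725, 0.689, -0.007]
ft_force: [5.7, 3.9, -2.5]
width: 7.5
t 58.2 ee [489.1 158.7 178.3] yaw 87.13 F [ 5.7  3.9 -2.5] w 7.5 -> cm [ 0.   -0.55  5.34]
0.26189456427347557 197.70372653614135
```

```bash
python3 -m creep '[[[0,-0.2,0.8,0],[0,-0.16,0.8,0],[0,-0.1,0.7,0],[0,-0.08,0.6,0],[0,0,0,0]]]'; python3 -m creep '[[[0,-0.05,0.5,0],[0,-0.03,0.4,0],[0,0,0.4,0],[0,0,0.3,0],[0,0,0,0]]]';  python3 -c "
from h import *
to(482.6,159,125)"
```

```text
time_s: 58.58
ee_pos: [483.8, 159.0, 150.0]
tcp_rot: [-0.005, 0.725, 0.689, -0.006]
ft_force: [6.1, 4.1, -0.9]
width: 7.6
time_s: 59.0
ee_pos: [482.6, 159.0, 134.4]
tcp_rot: [-0.005, 0.725, 0.689, -0.006]
ft_force: [5.8, 2.8, -1.1]
width: 7.6
t 59.0 ee [482.6 159.  134.4] yaw 87.10 F [ 5.8  2.8 -1.1] w 7.6 -> cm [-0.    0.01  0.94]
```

```bash
python3 -m creep '[[[0,0,0.3,0],[0,0,0.3,0],[0,0,0.2,0],[0,0,0,0],[0,0,0,0]]]'; python3 -c "
from h import *
to(482.6,159,125)"; python3 -m creep '[[[0,0,0.1,0],[0,0,0.1,0],[0,0,0.1,0],[0,0,0,0],[0,0,0,0]]]'; python3 -c "
from h import *
to(482.6,159,125)"
```

```text
time_s: 59.42
ee_pos: [482.6, 159.1, 128.7]
tcp_rot: [-0.004, 0.725, 0.689, -0.007]
ft_force: [0.7, 1.0, 10.9]
width: 7.8
t 59.4 ee [482.6 159.1 128.7] yaw 87.11 F [ 0.7  1.  10.9] w 7.8 -> cm [-0.01  0.01  0.37]
time_s: 59.83
ee_pos: [482.7, 159.1, 128.5]
tcp_rot: [-0.003, 0.725, 0.689, -0.009]
ft_force: [-4.6, -5.3, 30.9]
width: 7.8
t 59.8 ee [482.7 159.1 128.5] yaw 87.10 F [-4.6 -5.3 30.9] w 7.8 -> cm [-0.01 -0.    0.35]
```

```bash
python3 -m creep '[[[0,0,-0.2,0],[0,0,0,0],[0,0,0,0]]]'; python3 - <<'E'
from h import *
s=shot('scene');crop(s,190,230,160,120,5,'sc43.png');t=shot('top');crop(t,150,170,160,120,5,'tc43.png')
E
```

```text
time_s: 60.08
ee_pos: [482.6, 159.1, 128.7]
tcp_rot: [-0.004, 0.725, 0.689, -0.008]
ft_force: [-0.4, -0.8, 17.4]
width: 7.8
```

View pics/sc43.png

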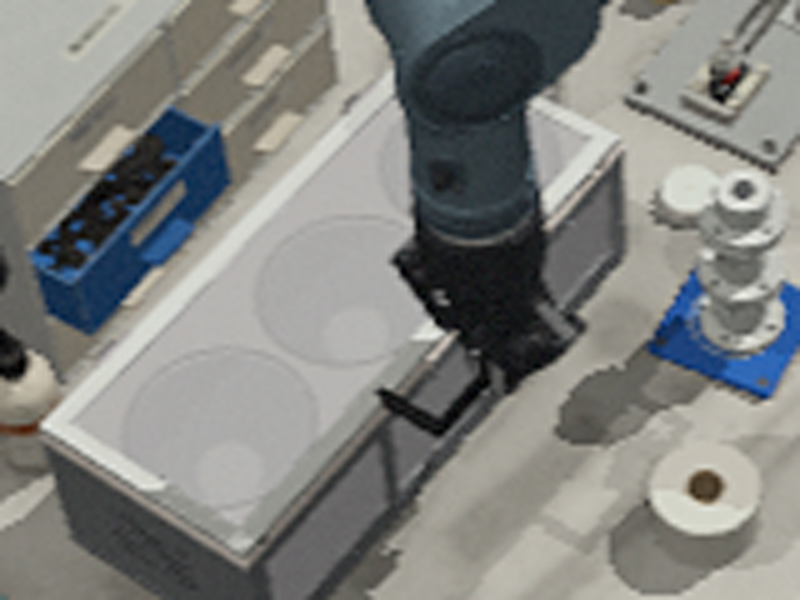

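View pics/tc43.png

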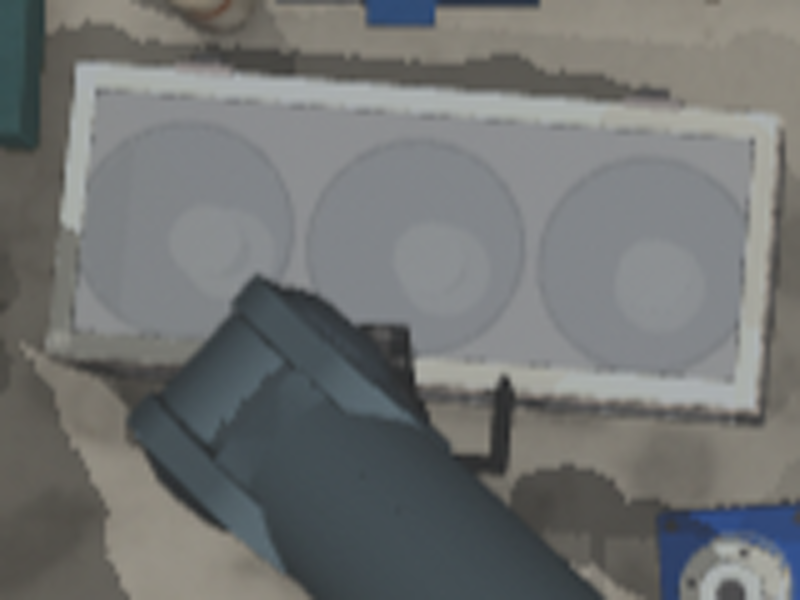

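The cover looks flush with the cabinet, as at the start. Releasing and retreating.

```bash
python3 -m creep '[[[0,0,0,0],[0,0,0,0],[0,0,0,0],[0,0,0,0],[0,0,0,0]]]' 0.3; python3 -m creep '[[[0,0,-1,0],[0,0,-2,0],[0,0,-3,0],[0,0,-4,0],[0,0,-4,0]]]'; python3 -m creep '[[[0,0,-3,0],[0,0,-3,0],[0,0,-2,0],[0,0,0,0],[0,0,0,0]]]';  python3 - <<'E'
from h import *
to(482.6,159,125)
s=shot('scene');crop(s,190,230,160,120,5,'sc44.png')
E
```

```text
time_s: 60.6
ee_pos: [478.5, 157.1, 124.2]
tcp_rot: [-0.006, 0.725, 0.689, -0.011]
ft_force: [-0.4, 0.6, 0.7]
width: 25.7
time_s: 61.02
ee_pos: [481.4, 158.3, 266.1]
tcp_rot: [-0.007, 0.724, 0.689, -0.011]
ft_force: [1.0, 0.0, 0.5]
width: 26.1
time_s: 61.43
ee_pos: [484.7, 159.3, 346.4]
tcp_rot: [-0.005, 0.725, 0.689, -0.009]
ft_force: [-0.7, -0.5, -0.9]
width: 25.8
t 61.4 ee [484.7 159.3 346.4] yaw 87.13 F [-0.7 -0.5 -0.9] w 25.8 -> cm [ 0.09  0.22 22.14]
```

View pics/sc44.png

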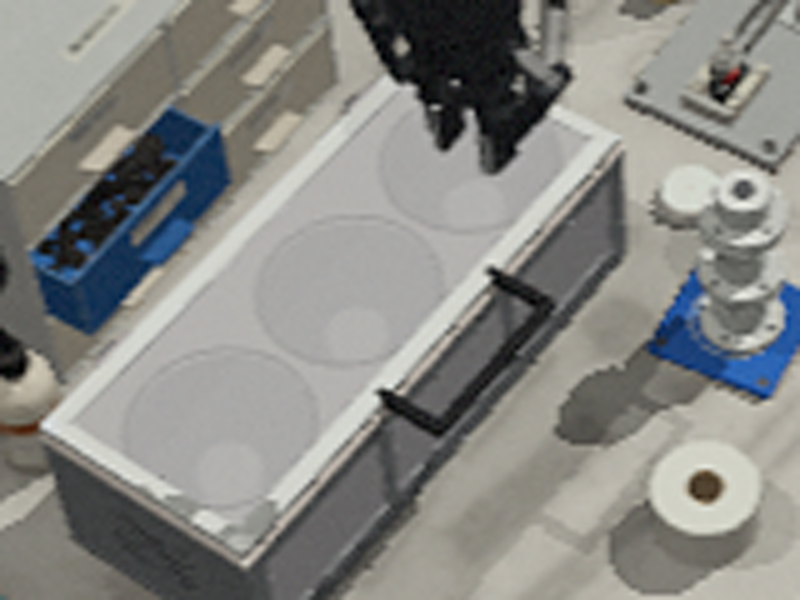

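```bash
python3 - <<'E'
from h import *
s=shot('scene'); t=shot('top'); a=cv2.imread('pics/scene0.png')
d=cv2.absdiff(a,s["image"]).max(2)[278:325,262:305]; print("diff handle region >60:",(d>60).sum(), d.mean())
g=lambda im:cv2.cvtColor(im,cv2.COLOR_BGR2GRAY)[280:322,264:303].astype(np.float32)
print("shift",cv2.phaseCorrelate(g(a),g(s["image"])))
crop(t,245,220,100,75,8,'tc45.png')
E
```

```text
diff handle region >60: 21 4.135081642751113
shift ((0.02282393640476954, 0.4356831782856183), 0.970120816760593)
```

View pics/tc45.png

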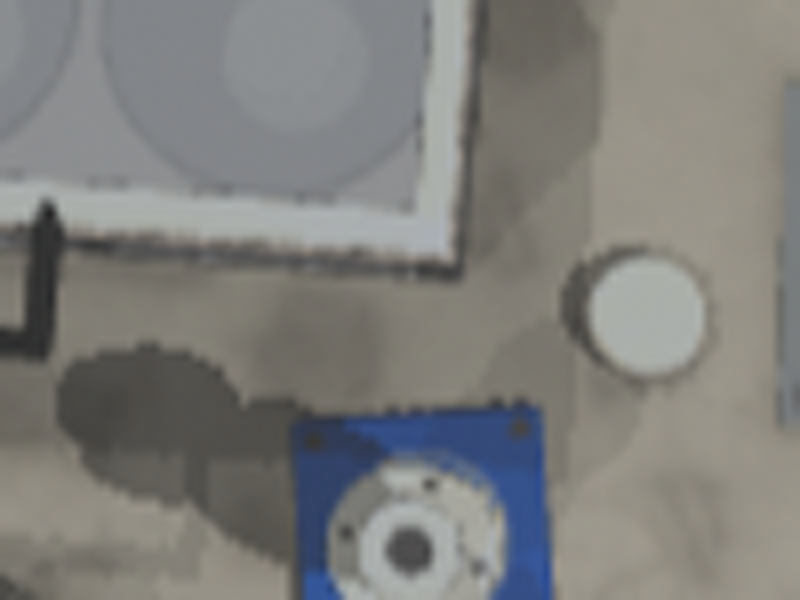

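```bash
python3 - <<'E'
from h import *
t=shot('top')
ct=lambda u,v:((u+.5)/8-.5+245,(v+.5)/8-.5+220)
p=onz(t,*ct(409,551),148);q=onz(t,*ct(648,315),13);print(p,q,np.hypot(*(p-[419.2,-19.7,0])[:2]),np.hypot(*(q-[419.2,-19.7,0])[:2]))
from rig import bot
print(st()[0]["ft_force"]); bot.finish_job()
E
```

```text
[415.38219245 -19.46768097 148.        ] [500.29050616 -97.69264245  13.        ] 3.824869491956907 112.51009939044602
[ 0.0689837  -0.88755002 -0.04147277]
the job is handed in; nothing more can be done
```

The job is handed in at about 61 s of the 210 s allowed. All five flanges are stacked on the plate, and every final check looked right.

**What I did:** I swung the cover slowly back onto its stop and laid the white cap on the bench. Then I built the column from the bottom up as up2, down0, up1, down1, up0, which starts crown up and alternates. Finally I lowered the cover in small steps until it met its stop.

**Last checks:**
- **Column:** the top of the column is about 4 mm from the ring mark's centre (18 mm allowed), and it looks upright in both views.
- **Cap:** it lies flat on the bench, 112 mm from the ring mark's centre (over 90 mm needed).
- **Cover:** it looks flush. The handle is within 0.5 pixel of where it was in the first picture.
- **Bystanders:** I saw no movement of the label roll or marker, but did not measure it. The tape measure was not in the last crops.
- **Robot:** it is clear of everything, with the wrist force near zero.

**What disagreed:**
- The two cameras differed by 2–4 mm, so I mostly used their average.
- When the cover shut, the tool was about 4 mm higher than at the first grip. I put this down to the bar slipping in the pads.
- While shutting the cover I pressed down on its handle with about 31 N for a moment. That was through the fingers and under the 40 N limit.

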